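Fetch the soft charcoal soldering block out of its tight tin

TASK

Use the flat-bladed knife to lever the steel tin's lid up at its front lip and open it until it stands up by itself, then lay the knife down on the bench. Take the charcoal block out of the tin with a light grip, because it is soft and crumbles if squeezed, knocked or dropped, and set it down gently, lying flat, in the middle of the pale soldering board. Leave the tin open and leave the other things where they are.

Things in the scene. Friction and masses are not known exactly. Their poses are not given: they have to be found in the camera images.
- tin: Bare steel box, screwed to the bench. Outside 136 mm (its x) by 176 mm (its y) by 46 mm high without the lid; walls 3 mm, inner floor 4 mm above the bench. Origin: centre of its underside; z up; its -x side is the front (opening side), the hinge is on its +x side. The front faces roughly to the robot's right (-y), within about 0.35 rad.
- tin_slot (a point): Middle of the slot along the tin's front, at the front wall's outer face (x = -68 mm in the tin), 41 mm above the bench. The slot is 10 mm high (36 to 46 mm) between a ledge standing out 8 mm and the closed lid's lip standing out 12 mm, 176 mm long; too tight for fingers. The blade goes in level from the front; raising it there lifts the lid.
- lid (a joint): Hinge of the tin's lid, rad: 0 closed (start), growing as it opens, 1.57 upright, stop at 1.9. Stiff hinge: the lid stays at whatever angle it is left; about 2.5 N upwards at the lip opens it.
- lid_hinge (a point): Middle of the lid's hinge line, 47.5 mm above the bench, at x = +68 mm in the tin's frame; the hinge line runs along the tin's y. The lid is a 3 mm plate, 182 mm along the hinge.
- lid_lip (a point): Middle of the lower edge of the lid's front lip, 148 mm from the hinge line; moves with the lid. When closed it is 12 mm in front of the front wall, 46 mm above the bench.
- knife: Flat-bladed prising knife lying on the bench, 195 mm long, 110 g: dark wooden handle 100 x 24 x 18 mm, brass ferrule, thin steel blade 20 mm wide, 2.5 mm thick at mid-height. Origin: underside of the handle's middle; x points to the blade's tip, z up. Blade points roughly to the robot's left (+y); the file lies beside it, on either side. Grip the handle firmly (about 80 N) to lever.
- knife_tip (a point): Middle of the blade's end, 145 mm ahead of the knife's origin and 9 mm above its underside.
- charcoal: Black charcoal soldering block, 100 (x) x 50 (y) x 32 (z) mm, about 80 g, lying flat in the closed tin, its long side roughly front to back in the tin. Origin: centre of its underside. Soft: a grip of more than 40 N a side, or pressing, knocking or landing it with more than 50 N, or a drop of over 10 mm, damages it; the lightest grip (20 N) carries it safely.
- board: Pale square soldering board, 160 x 160 x 18 mm, fixed to the bench to the robot's right. Origin: centre of its underside; its top is 18 mm above the bench.
- file: Hand file with a turned light wood handle, 200 mm long, lying beside the knife. Bystander. Origin near its middle, on the bench.
- flux_jar: Lidded glass jar, 54 mm across, 62 mm high. Bystander. Origin: centre of its underside.
- cup: Dark steel cup, 68 mm across, 70 mm high. Bystander. Origin: centre of its underside.
- hammer: Hammer with a wooden handle, 260 mm long, lying at the robot's left. Bystander.
- doming_block: Steel cube of 60 mm with round dents. Bystander beyond the board. Origin: centre of its underside.
Mind the look-alikes: they are no part of the job. Of the things that look like the board, take the one that is farthest from the robot's base at the start.

How it is judged:
On the way, in this order (a step that is already met when the one before it is completed fails the run):
1. the knife, pressing on the tin, levers the lid up (value of joint lid between 0.2 and 1 rad and contact force between knife and tin above 0.3 N), for 0.1 s.
2. the lid stands open (value of joint lid above 1.3 rad), for 0.2 s.
3. the charcoal block is lifted out of the tin in the fingers (z of charcoal in the frame of tin above 0.055 m and contact force between the fingers and charcoal above 1 N), for 0.2 s.
At the end, for the whole second after the job is handed in: The charcoal block lies flat (within 0.08 rad) and at rest on the soldering board, its centre within 25 mm of the board's centre; the lid stands open (joint above 1.3 rad); the knife lies flat and at rest on the bench, touching neither tin nor board (horizontal distance between charcoal and board below 0.025 m and angle between the z axis of charcoal and the z axis of board, either way round below 0.08 rad and height (world z) of charcoal below 0.055 m and contact force between charcoal and board above 0.2 N and linear speed of each of charcoal, knife below 0.02 m/s and value of joint lid above 1.3 rad and height (world z) of knife below 0.025 m and contact force between knife and tin below 0.01 N and contact force between knife and board below 0.01 N and height (world z) of knife_tip below 0.02 m).
It fails at once if the charcoal is crushed in the fingers: gripped harder than 40 N a side (80 N over both pads) (contact force between the fingers and charcoal above 80 N).
It fails at once if the charcoal is knocked, pressed or landed too hard (more than 50 N against the tin, the board or the knife) (contact force between charcoal and tin above 50 N or contact force between charcoal and board above 50 N or contact force between charcoal and knife above 50 N).
It fails at once if the charcoal is dropped (falling, out of the fingers, from more than about 10 mm above the board) (contact force between the fingers and charcoal below 0.05 N and height (world z) of charcoal above 0.026 m and linear speed of charcoal above 0.22 m/s).
It fails at once if a bystander is moved more than 30 mm (distance of any of file, flux_jar, cup, hammer, doming_block from where it was at the start of the episode above 0.03 m).
It also fails if it takes over 64 s, if anything falls off the work surface, if the arm or the gripper's body presses on something with over 40 N, if the wrist force passes 120 N, or if a joint passes its speed limit or range.

ROBOT

A 6-joint arm with a two-finger parallel gripper is mounted at the origin on the work surface. World frame = base frame: x ahead of the robot, y to its left, z up, the work surface at z = 0. Lengths are in m, angles in rad, forces in N, time in s.
With the tool pointing down it reaches from about 0.375 to 0.925 m from the base axis. Payload 5.7 kg.
Tool frame: the origin (TCP) lies at the very end of the fingers, on their centre line; the grasp point (between the pads) lies 19 mm behind it; z points along the fingers, y is the line along which they close (so a half turn about z gives the same grasp; the last joint's range is limited). The gripper opens to 88 mm and grips with 3 to 60 N. Pads are 20 mm wide; open, the fingers measure 115 mm over their backs; the gripper's body (75 mm by 178 mm) begins 61 mm behind the grasp point.
Start: joints at [1.044, 0.359, 1.51, -0, 1.272, -0.115], TCP at [0.24, 0.55, 0.223] pointing down, gripper open.
Joint ranges: [-2.97, 2.97], [-1.01, 2.36], [0.21, 2.38], [-0.96, 4.11], [0.2, 2.71], [-2.98, 2.98]. Speed limits (rad/s): [2.39, 2.39, 3.14, 3.14, 3.14, 3.14].

INTERFACE

Orientations are given as a rotation vector (axis times angle).
In Python, from workcell import arm gives the robot as it stands. The module is installed in compiled form; this text tells all that it offers.
- The arm moves only by the shell command python3 -m crank 'ROWS' [OPENING]. ROWS is JSON, a list of rows, each an object of numbers: "tx", "ty", "tz": the shift along the tool's x, y, z scaled (see below); "spin": the turn about the tool's z scaled (see below). In form: [{"tx": .., "ty": .., "tz": .., "spin": ..}, ...]. A call has exactly 8 rows; each row shifts and turns the commanded pose from where the row before left it, along the tool's axes as they then stand; what a row does not reach is not made up. The controller multiplies each number of a shift by 0.5 m and each number of a turn by 60 degrees. A row lasts 1/10 s, in which the tool goes at most 50 mm and 8.59 degrees, less where a joint would pass 70% of its speed; a pose out of reach is approached as far as the arm can. A call with a number of a shift or a turn outside -1 to 1 is refused whole. A call with a gripper value outside its range is refused whole. OPENING is the finger opening in mm, from 0 to 87.8, set as the call begins (- or left out, the last holds). The fingers move at their own pace and stop on an object; the grip force is fixed at half the most. Time passes only in rows, so rows that do not move let the fingers close, or fill a call up. It gives the time, the measured TCP pose, the force, the opening and the grip force at its end, in the units of the state.
- arm.state(): the state, without advancing time (a new reading comes with each control period).
- arm.grab_frame(name): name is "scene" or "top" or "wrist"; returns the picture (400x640x3 uint8, red, green, blue); there is no depth.
- arm.camera_params(name): a dict with "fx", "fy", "cx", "cy" (pixels), "R" (3x3) and "t" (3): a world point X has camera coordinates R X + t. Camera axes: x right, y down, z forward; pixel columns grow to the right and rows downward; lengths in m; the calibration is good to about 2 mm. The wrist camera is an equidistant fisheye: a pixel r from the principal point sees the ray r / f radians off the axis. A picture is of the moment at which its call begins: read the wrist's pose just before it. camera_params takes no time and is no camera call; for the wrist camera it gives the pose at the moment of the call.
- arm.job_done(): hands the job in; it is judged then, once.
The state is a dict: "t": time; "joint_pos": joint angles; "joint_velocities": joint speeds; "effort": joint torques, N m; "position": TCP position; "ee_rot": TCP orientation; "wrist_force": force on the tool from outside, world axes, zero at the start; "ft_torque": the same for the moment, N m; "width": finger opening in m; "gripper_force": force on a finger pad.
Only numpy, scipy, OpenCV 4.12 (cv2) and the standard library are available. Lean on these libraries where they do the work, as an engineer would, in place of code of your own. Each camera call takes 0.05 s, during which the arm holds its last target. There are 200 camera calls.

## Working session

There is one attempt and no reset: what is moved stays moved. The work goes in short steps, Python scripts to look and compute and a shell command to move; the robot and the scene stay as the last step left them, time stands still between calls to the robot, and variables do not carry over. Pictures are saved under pics/ and viewed, at most 10 in all, crops included, and the job is handed in when it is done.

```bash
ls; mkdir -p pics; python3 - <<'E'
from workcell import arm
import cv2,json
print(arm.state())
for n in("scene","top"):
    p=arm.camera_params(n);print(n,p)
    cv2.imwrite(f"pics/{n}0.png",arm.grab_frame(n)[:,:,::-1])
E
```

```text
pics
{'t': 0.0, 'joint_pos': array([ 1.04387534e+00,  3.59496668e-01,  1.51142121e+00, -3.82819655e-05,
        1.27249779e+00, -1.15117719e-01]), 'joint_velocities': array([-0.00208554,  0.00075212,  0.00158508, -0.00056072,  0.00148572,
        0.0009371 ]), 'effort': array([-1.54807705e-03, -5.15346229e+01, -2.70728213e+01,  6.77230745e-02,
        3.49946762e-02, -1.96216070e-04]), 'position': array([0.23983872, 0.54922849, 0.22181883]), 'ee_rot': array([-6.42169992e-01, -3.07470629e+00,  2.73495627e-03]), 'wrist_force': array([0.20898898, 0.71919187, 0.19165679]), 'ft_torque': array([ 0.03547868, -0.06014433, -0.00870194]), 'gripper_force': 0.0, 'width': 0.08795924331254981}
scene {'fx': 477.6932969703787, 'fy': 477.6932969703787, 'cx': 315.88622613175994, 'cy': 194.64929212663452, 'R': array([[ 0.12000569,  0.99277178,  0.00167953],
       [ 0.75806   , -0.0905412 , -0.64586943],
       [-0.64104888,  0.07878119, -0.76344604]]), 't': array([-0.1092242 , -0.32754841,  1.71741319])}
top {'fx': 504.77925728964095, 'fy': 504.77925728964095, 'cx': 318.20010336636585, 'cy': 198.95834981755792, 'R': array([[ 0.01807482, -0.99982883, -0.00395029],
       [-0.99721277, -0.0177412 , -0.07247029],
       [ 0.0723878 ,  0.00524916, -0.99736275]]), 't': array([0.06068565, 0.52395153, 1.28953754])}
```

View pics/top0.png

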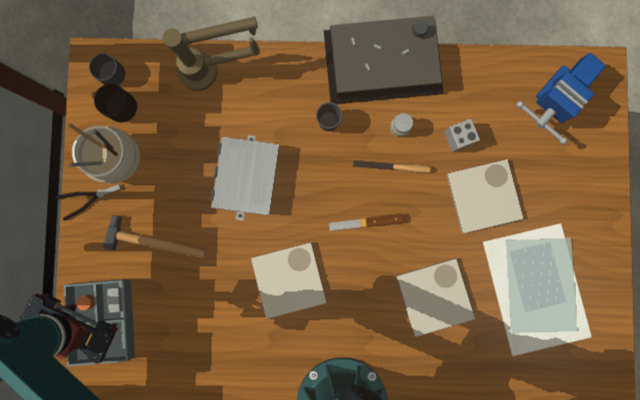

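View pics/scene0.png

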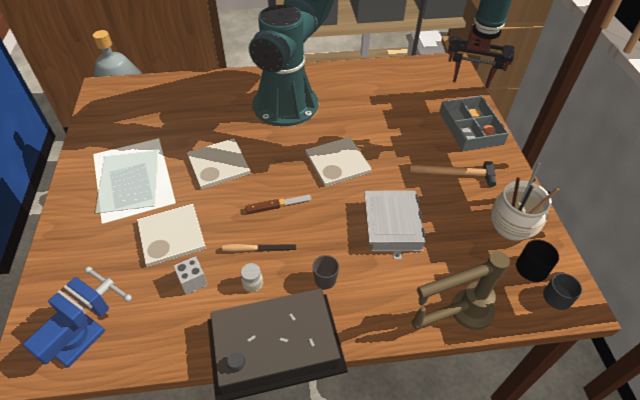

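```bash
cat > h.py <<'E'
import numpy as np,cv2
from workcell import arm
def ray(n,u,v,P=None):
    p=P or arm.camera_params(n);x=(u-p['cx'])/p['fx'];y=(v-p['cy'])/p['fy']
    if n=='wrist':
        r=np.hypot(x,y);d=np.array([x/r*np.sin(r),y/r*np.sin(r),np.cos(r)]) if r>0 else np.array([0,0,1.])
    else:d=np.array([x,y,1.])
    R=np.array(p['R']);return -R.T@p['t'],R.T@d/np.linalg.norm(d)
def plane(n,u,v,z,P=None):
    o,d=ray(n,u,v,P);return o+d*(z-o[2])/d[2]
def tri(*rs):
    A=sum(np.eye(3)-np.outer(d,d) for o,d in rs);b=sum((np.eye(3)-np.outer(d,d))@o for o,d in rs)
    X=np.linalg.solve(A,b);return X,[np.linalg.norm((np.eye(3)-np.outer(d,d))@(X-o)) for o,d in rs]
def crop(img,x,y,w,h,s,f):
    c=cv2.resize(img[y:y+h,x:x+w],None,fx=s,fy=s,interpolation=cv2.INTER_CUBIC)
    for i in range(0,w,10):
        cv2.line(c,(i*s,0),(i*s,12 if (x+i)%50==0 else 5),(0,0,255),1)
        if (x+i)%50==0: cv2.putText(c,str(x+i),(i*s,24),0,.4,(0,0,255))
    for j in range(0,h,10):
        cv2.line(c,(0,j*s),(12 if (y+j)%50==0 else 5,j*s),(0,0,255),1)
        if (y+j)%50==0: cv2.putText(c,str(y+j),(14,j*s+4),0,.4,(0,0,255))
    cv2.imwrite(f,c)
E
python3 - <<'E'
from h import *
crop(cv2.imread('pics/top0.png'),210,130,200,110,4,'pics/c1.png')
crop(cv2.imread('pics/scene0.png'),240,180,190,85,4,'pics/c2.png')
for n,(x,y,w,h) in(('top',(440,150,90,90)),('scene',(128,195,85,75))):
    im=cv2.imread(f'pics/{n}0.png')[y:y+h,x:x+w]
    hsv=cv2.cvtColor(im,cv2.COLOR_BGR2HSV)
    m=((hsv[...,1]<95)&(hsv[...,2]>110)).astype(np.uint8)
    c=max(cv2.findContours(m,0,1)[0],key=cv2.contourArea)
    print(n,cv2.contourArea(c),cv2.minAreaRect(c)[0],cv2.approxPolyDP(c,6,True)[:,0]+[x,y])
    print([plane(n,*map(float,q),.018).round(4) for q in cv2.approxPolyDP(c,6,True)[:,0]+[x,y]])
E
```

```text
top 3824.0 (44.73530578613281, 45.9411735534668) [[507 159]
 [447 174]
 [462 232]
 [522 219]]
[array([ 0.636, -0.42 ,  0.018]), array([ 0.5939, -0.2638,  0.018 ]), array([ 0.444 , -0.3024,  0.018 ]), array([ 0.4803, -0.4572,  0.018 ])]
scene 2845.0 (41.339622497558594, 39.68867492675781) [[193 204]
 [137 219]
 [146 266]
 [205 248]]
[array([ 0.447, -0.305,  0.018]), array([ 0.4837, -0.4605,  0.018 ]), array([ 0.6452, -0.4183,  0.018 ]), array([ 0.6063, -0.2659,  0.018 ])]
```

View pics/c1.png

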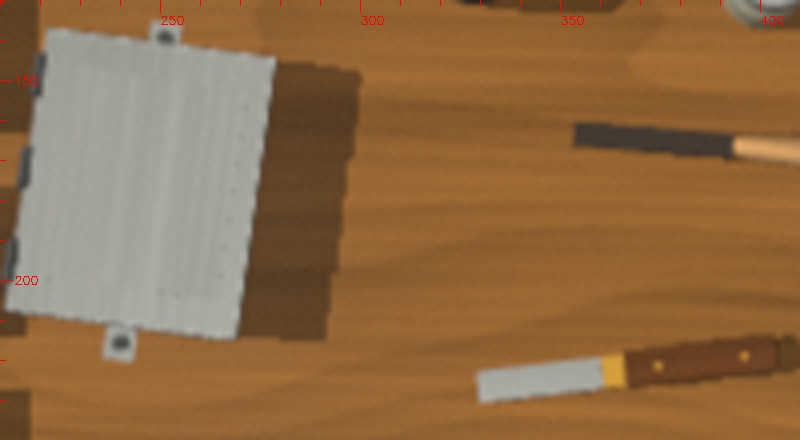

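View pics/c2.png

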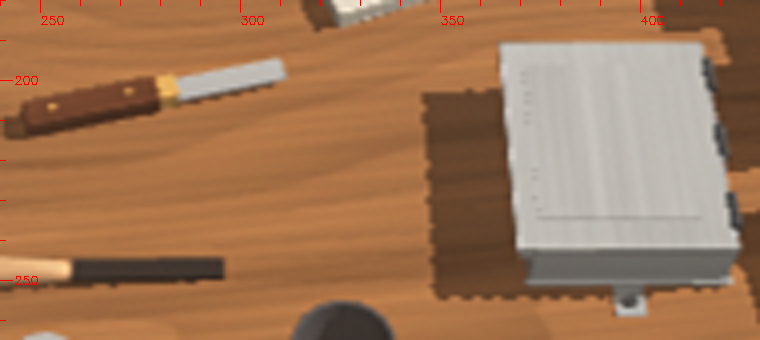

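```bash
python3 - <<'E'
from h import *
pairs={'lidFrontFar':((278.5,144.5),(369.5,242)),'lidFrontNear':((269,215),(365,190.7)),'lidHingeFar':((221.5,137.2),(424.5,242)),'lidHingeNear':((211.3,207.7),(414.5,190.7)),
'tip':((329.7,226.6),(310.8,197)),'ferr/handle':((366,222.2),(279,203.2)),'rivet1':((374.3,221.3),(272,202.8)),'rivet2':((396,219),(253,206.5)),'tipTopcorner':((329.3,222.7),(311.3,199.5))}
K={}
for k,(a,b) in pairs.items():
    X,e=tri(ray('top',*a),ray('scene',*b));K[k]=X;print(k,X.round(4),round(e[0],4))
for k in('tip','rivet1','rivet2','ferr/handle'):
    z=.01 if k=='tip' else .018
    print(k,plane('top',*pairs[k][0],z).round(4),plane('scene',*pairs[k][1],z).round(4))
for k in list(pairs)[:4]: print(k,plane('top',*pairs[k][0],.049).round(4),plane('scene',*pairs[k][1],.049).round(4))
f=(K['lidFrontFar']+K['lidFrontNear'])/2;h=(K['lidHingeFar']+K['lidHingeNear'])/2
d=h-f;print(f,h,np.linalg.norm(d),np.arctan2(d[1],d[0]));w=K['lidFrontNear']-K['lidFrontFar'];print(np.linalg.norm(w),np.arctan2(w[1],w[0]),np.linalg.norm(K['lidHingeNear']-K['lidHingeFar']))
c=(K['tip']-K['rivet2']);print('knife yaw',np.arctan2(c[1],c[0]))
s=arm.state();R=cv2.Rodrigues(s['ee_rot'])[0];print(R.round(3))
P=arm.camera_params('wrist');o=-P['R'].T@P['t'];print(P['fx'],R.T@(o-s['position']),(P['R']@R).round(3))
E
```

```text
lidFrontFar [0.6588 0.1742 0.0462] 0.0001
lidFrontNear [0.4781 0.1952 0.0444] 0.0012
lidHingeFar [0.6753 0.3207 0.0448] 0.0002
lidHingeNear [0.4938 0.341  0.0426] 0.0006
tip [0.4521 0.0395 0.0071] 0.0006
ferr/handle [ 0.4651 -0.0557  0.0075] 0.0002
rivet1 [ 0.4676 -0.0762  0.0154] 0.0001
rivet2 [ 0.4746 -0.1322  0.015 ] 0.0003
tipTopcorner [0.4621 0.0403 0.0073] 0.0002
tip [0.4519 0.0389 0.01  ] [0.4546 0.0398 0.01  ]
rivet1 [ 0.4675 -0.076   0.018 ] [ 0.4698 -0.076   0.018 ]
rivet2 [ 0.4745 -0.132   0.018 ] [ 0.4771 -0.1317  0.018 ]
ferr/handle [ 0.4648 -0.0546  0.018 ] [ 0.4737 -0.0558  0.018 ]
lidFrontFar [0.6582 0.1738 0.049 ] [0.6607 0.1737 0.049 ]
lidFrontNear [0.4777 0.1936 0.049 ] [0.482  0.1952 0.049 ]
lidHingeFar [0.6746 0.3201 0.049 ] [0.6781 0.3189 0.049 ]
lidHingeNear [0.4936 0.3402 0.049 ] [0.4991 0.338  0.049 ]
[0.56843606 0.18467673 0.04528475] [0.58457913 0.33082743 0.04370924] 0.14704797617056586 1.4607872707521603
0.18189394653344426 3.0258457958828204 0.18264611024127075
knife yaw 1.7015292816663057
[[-0.916  0.4   -0.001]
 [ 0.4    0.916 -0.001]
 [ 0.    -0.002 -1.   ]]
309.70691628693146 [ 0.08201864  0.00067942 -0.16225513] [[-0.001  1.    -0.001]
 [-0.955 -0.001 -0.295]
 [-0.295  0.001  0.955]]
```

```bash
cat >> h.py <<'E'
def go(x,y,z,yaw):
    "numbers (total) from the measured pose; yaw = world heading of tool x; tool-frame shifts before / after turning"
    s=arm.state();R=cv2.Rodrigues(s['ee_rot'])[0];d=np.array([x,y,z])-s['position']
    cur=np.arctan2(R[1,0],R[0,0]);sp=-(yaw-cur);sp=(sp+np.pi)%(2*np.pi)-np.pi
    c,n=np.cos(yaw),np.sin(yaw);Rn=np.array([[c,n,0],[n,-c,0],[0,0,-1]]).T
    Rn=np.array([[c,n,0],[n,-c,0],[0,0,-1.]])
    Rn=np.column_stack([[c,n,0],[n,-c,0],[0,0,-1]])
    print('t %.2f'%s['t'],'pos',s['position'].round(4),'yaw %.4f'%cur,'now:',(R.T@d/.5).round(4),'after turn:',(Rn.T@d/.5).round(4),'spin %.4f'%(sp/np.radians(60)),'F',s['wrist_force'].round(1),'w %.4f'%s['width'])
E
sed -i '/c,n=np.cos(yaw)/d;/Rn=np.array/d' h.py; sed -i 's/    Rn=np.column/    c,n=np.cos(yaw),np.sin(yaw);Rn=np.column/' h.py
python3 -m crank '[{"spin":0.123},{"spin":0.123},{"spin":0.123},{"spin":0.123},{"spin":0.123},{"spin":0.123},{"spin":0.123},{"spin":0.123}]' 60
python3 -c "from h import *;go(.4665,-.067,.12,1.70)"
```

```text
t 0.10 pos [0.2399 0.5493 0.2219] yaw 2.7298 now: [-0.9088 -0.9478  0.2052] after turn: [-1.2807  0.2907  0.2038] spin 0.9834 F [ 0.1  0.3 -0.6] w 0.0876$[0]: bad value
```

```bash

python3 -m crank '[{"tx":0,"ty":0,"tz":0,"spin":0.123},{"tx":0,"ty":0,"tz":0,"spin":0.123},{"tx":0,"ty":0,"tz":0,"spin":0.123},{"tx":0,"ty":0,"tz":0,"spin":0.123},{"tx":0,"ty":0,"tz":0,"spin":0.123},{"tx":0,"ty":0,"tz":0,"spin":0.123},{"tx":0,"ty":0,"tz":0,"spin":0.123},{"tx":0,"ty":0,"tz":0,"spin":0.123}]' 60
python3 -c "from h import *;go(.4665,-.067,.12,1.70)"
```

```text
t: 0.9
position: [0.2399, 0.5495, 0.2221]
ee_rot: [2.08, 2.354, -0.002]
wrist_force: [-0.3, -0.4, -0.3]
width: 0.0602
gripper_force: 0.0
t 0.90 pos [0.2399 0.5495 0.2221] yaw 1.6940 now: [-1.2791  0.2983  0.2052] after turn: [-1.2811  0.2905  0.2043] spin -0.0057 F [-0.3 -0.4 -0.3] w 0.0602
```

```bash

for i in 1 2; do python3 -m crank '[{"tx":-0.08,"ty":0.0182,"tz":0.0128,"spin":0},{"tx":-0.08,"ty":0.0182,"tz":0.0128,"spin":0},{"tx":-0.08,"ty":0.0182,"tz":0.0128,"spin":0},{"tx":-0.08,"ty":0.0182,"tz":0.0128,"spin":0},{"tx":-0.08,"ty":0.0182,"tz":0.0128,"spin":0},{"tx":-0.08,"ty":0.0182,"tz":0.0128,"spin":0},{"tx":-0.08,"ty":0.0182,"tz":0.0128,"spin":0},{"tx":-0.08,"ty":0.0182,"tz":0.0128,"spin":0}]' 60 | grep position; done
python3 - <<'E'
from h import *
go(.4665,-.067,.003,1.7015)
import pickle
pickle.dump(arm.camera_params('wrist'),open('w1.pkl','wb'))
im=arm.grab_frame('wrist')[:,:,::-1];cv2.imwrite('pics/w1.png',im)
E
```

```text
position: [0.3534, 0.2402, 0.1711]
position: [0.4667, -0.068, 0.1198]
t 2.50 pos [ 0.4667 -0.068   0.1198] yaw 1.6990 now: [ 0.0019 -0.      0.2337] after turn: [ 1.900e-03 -1.000e-04  2.337e-01] spin -0.0024 F [-0.   0.7 -0.6] w 0.0599
```

View pics/w1.png

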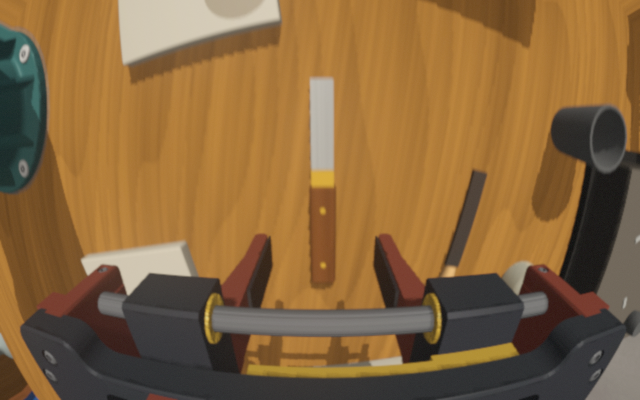

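```bash
python3 - <<'E'
from h import *
import pickle;P=pickle.load(open('w1.pkl','rb'))
for u,v,z in((322,210,.018),(323,265,.018),(320.7,78,.01)):print(plane('wrist',u,v,z,P).round(4))
# heights: triangulate with top view
for a,b in(((322,210),(374.3,221.3)),((320.7,78),(329.7,226.6))):print(tri(ray('wrist',*a,P),ray('top',*b)))
E
for i in 1; do python3 -m crank '[{"tx":0.002,"ty":0,"tz":0.033,"spin":-0.002},{"tx":0,"ty":0,"tz":0.033,"spin":0},{"tx":0,"ty":0,"tz":0.033,"spin":0},{"tx":0,"ty":0,"tz":0.033,"spin":0},{"tx":0,"ty":0,"tz":0.033,"spin":0},{"tx":0,"ty":0,"tz":0.033,"spin":0},{"tx":0,"ty":0,"tz":0.025,"spin":0},{"tx":0,"ty":0,"tz":0.008,"spin":0}]' 60 ; done
python3 -c "from h import *;go(.4665,-.067,.003,1.7015)"
```

```text
[ 0.4671 -0.0763  0.018 ]
[ 0.4752 -0.1321  0.018 ]
[0.4513 0.0394 0.01  ]
(array([ 0.46729748, -0.07587836,  0.01910107]), [np.float64(0.00020674428393363485), np.float64(0.00020674428393366802)])
(array([0.45158805, 0.03894586, 0.01541879]), [np.float64(0.00024947073197418944), np.float64(0.0002494707319741457)])
t: 3.35
position: [0.4654, -0.0648, 0.0036]
ee_rot: [-2.07, -2.36, 0.002]
wrist_force: [0.2, 0.7, 0.4]
width: 0.0602
gripper_force: 0.0
t 3.35 pos [ 0.4654 -0.0648  0.0036] yaw 1.7014 now: [-0.0046  0.0016  0.0012] after turn: [-0.0046  0.0016  0.0012] spin -0.0001 F [0.2 0.7 0.4] w 0.0602
```

```bash

python3 -m crank '[{"tx":0,"ty":0,"tz":0.001,"spin":0},{"tx":0,"ty":0,"tz":0,"spin":0},{"tx":0,"ty":0,"tz":0,"spin":0},{"tx":0,"ty":0,"tz":0,"spin":0},{"tx":0,"ty":0,"tz":0,"spin":0},{"tx":0,"ty":0,"tz":0,"spin":0},{"tx":0,"ty":0,"tz":0,"spin":0},{"tx":0,"ty":0,"tz":0,"spin":0}]' 0
python3 -c "from h import *;go(.4665,-.067,.003,1.7015)"
```

```text
t: 4.15
position: [0.4666, -0.0653, 0.0047]
ee_rot: [2.071, 2.361, 0.0]
wrist_force: [-1.0, 0.9, 5.8]
width: 0.024
gripper_force: 30.0
t 4.15 pos [ 0.4666 -0.0653  0.0047] yaw 1.7015 now: [-0.0033 -0.0007  0.0034] after turn: [-0.0033 -0.0007  0.0034] spin 0.0000 F [-1.   0.9  5.8] w 0.0240
```

```bash

python3 -m crank '[{"tx":0,"ty":0,"tz":-0.02,"spin":0},{"tx":0,"ty":0,"tz":-0.02,"spin":0},{"tx":0,"ty":0,"tz":-0.02,"spin":0},{"tx":0,"ty":0,"tz":-0.013,"spin":0.046},{"tx":0,"ty":0,"tz":0,"spin":0.046},{"tx":0,"ty":0,"tz":0,"spin":0.046},{"tx":0,"ty":0,"tz":0,"spin":0.046},{"tx":0,"ty":0,"tz":0,"spin":0.046}]' 0
python3 -c "from h import *;go(.5534,.0548,.0365,1.458)"
```

```text
t: 4.95
position: [0.4668, -0.0654, 0.0416]
ee_rot: [2.342, 2.093, 0.001]
wrist_force: [0.2, -0.6, -0.9]
width: 0.0236
gripper_force: 30.0
t 4.95 pos [ 0.4668 -0.0654  0.0416] yaw 1.4586 now: [0.2582 0.1453 0.0104] after turn: [0.2583 0.1451 0.0103] spin 0.0006 F [ 0.2 -0.6 -0.9] w 0.0236
```

```bash

python3 -m crank '[{"tx":0.037,"ty":0.0207,"tz":0.0015,"spin":0},{"tx":0.037,"ty":0.0207,"tz":0.0015,"spin":0},{"tx":0.037,"ty":0.0207,"tz":0.0015,"spin":0},{"tx":0.037,"ty":0.0207,"tz":0.0015,"spin":0},{"tx":0.037,"ty":0.0207,"tz":0.0015,"spin":0},{"tx":0.037,"ty":0.0207,"tz":0.0015,"spin":0},{"tx":0.037,"ty":0.0207,"tz":0.0013,"spin":0},{"tx":0,"ty":0,"tz":0,"spin":0}]' 0
python3 - <<'E'
from h import *
go(.5534,.0548,.0365,1.458)
import pickle
pickle.dump(arm.camera_params('wrist'),open('w2.pkl','wb'))
im=arm.grab_frame('wrist')[:,:,::-1];cv2.imwrite('pics/w2.png',im)
im2=arm.grab_frame('scene')[:,:,::-1];cv2.imwrite('pics/s2.png',im2)
crop(im2,300,165,140,90,4,'pics/s2c.png')
a=cv2.resize(im[0:240,200:440],None,fx=2.4,fy=2.4);b=cv2.resize(im2[170:250,335:405],None,fx=3,fy=3)
cv2.putText(a,'x200..440,y0..240 x2.4',(5,570),0,.5,(0,0,255))
o=np.zeros((576,576+210,3),np.uint8);o[:,:576]=a;o[:240,576:]=b;cv2.imwrite('pics/m2.png',o)
E
```

```text
t: 5.75
position: [0.5549, 0.0571, 0.0366]
ee_rot: [2.337, 2.097, 0.004]
wrist_force: [0.7, -0.3, -1.6]
width: 0.0237
gripper_force: 30.0
t 5.75 pos [0.5549 0.0571 0.0366] yaw 1.4624 now: [-0.0049 -0.0026  0.0002] after turn: [-0.0049 -0.0026  0.0002] spin 0.0042 F [ 0.7 -0.3 -1.6] w 0.0237
```

View pics/m2.png

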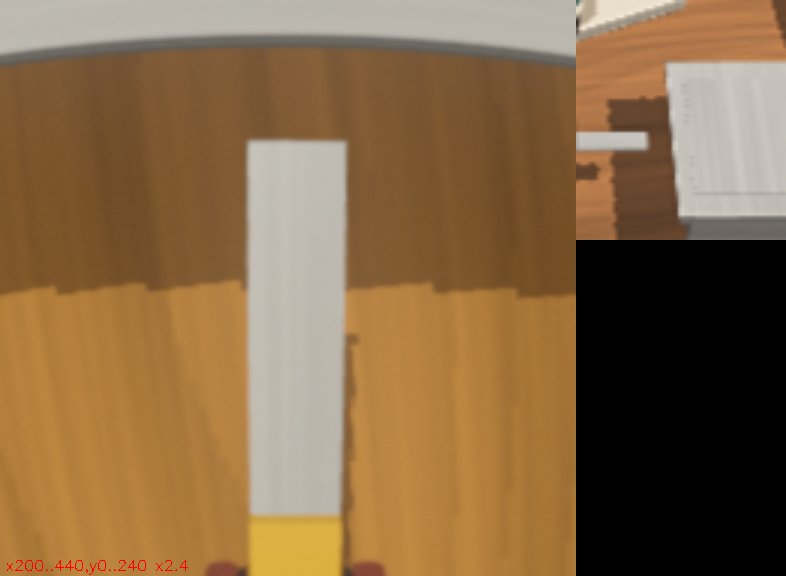

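```bash
python3 - <<'E'
from h import *
import pickle;P=pickle.load(open('w2.pkl','rb'))
print('tip tri',tri(ray('wrist',323.8,58.4,P),ray('scene',359.1,216.8)))
print('tip at .041',plane('wrist',323.8,58.4,.041,P),'lip top .049',plane('wrist',323.8,15.4,.049,P),'lip low .046',plane('wrist',323.8,18.7,.046,P))
go(.5534,.0548,.0365,1.458)
E
```

```text
tip tri (array([0.56686926, 0.1637421 , 0.03936778]), [np.float64(0.0004937081439199633), np.float64(0.0004937081439198952)])
tip at .041 [0.56685983 0.16398079 0.041     ] lip top .049 [0.56906373 0.18455823 0.049     ] lip low .046 [0.56899303 0.18370706 0.046     ]
t 5.85 pos [0.5525 0.0555 0.0361] yaw 1.4618 now: [-0.0012  0.0019 -0.0008] after turn: [-0.0012  0.0019 -0.0008] spin 0.0036 F [-0.6 -1.3 -1.6] w 0.0233
```

```bash

python3 -m crank '[{"tx":0.01,"ty":0,"tz":0,"spin":0},{"tx":0.01,"ty":0,"tz":0,"spin":0},{"tx":0.01,"ty":0,"tz":0,"spin":0},{"tx":0.01,"ty":0,"tz":0,"spin":0},{"tx":0.01,"ty":0,"tz":0,"spin":0},{"tx":0.006,"ty":0,"tz":0,"spin":0},{"tx":0,"ty":0,"tz":0,"spin":0},{"tx":0,"ty":0,"tz":0,"spin":0}]' 0
python3 -c "from h import *;go(.5534,.0548,.0365,1.458)"
```

```text
t: 6.65
position: [0.5558, 0.0834, 0.0356]
ee_rot: [2.34, 2.096, -0.0]
wrist_force: [-0.0, -0.1, -1.3]
width: 0.0236
gripper_force: 30.0
t 6.65 pos [0.5558 0.0834 0.0356] yaw 1.4609 now: [-0.0573  0.0015 -0.0018] after turn: [-0.0573  0.0017 -0.0019] spin 0.0028 F [-0.  -0.1 -1.3] w 0.0236
```

```bash
python3 - <<'E'
import numpy as np
k=np.arange(0,25);th=.07*k;r=141-.8*k
x=-r*np.cos(th);z=46+r*np.sin(th);z[0]=42
print(np.c_[th[1:],np.diff(x)/500,-np.diff(z)/500].round(4))
E
python3 -m crank '[{"tx":0,"ty":0,"tz":-0.012,"spin":0},{"tx":0.002,"ty":0,"tz":-0.016,"spin":0},{"tx":0.004,"ty":0,"tz":-0.019,"spin":0},{"tx":0.006,"ty":0,"tz":-0.019,"spin":0},{"tx":0.007,"ty":0,"tz":-0.019,"spin":0},{"tx":0,"ty":0,"tz":0,"spin":0},{"tx":0,"ty":0,"tz":0,"spin":0},{"tx":0,"ty":0,"tz":0,"spin":0}]' 0
python3 - <<'E'
from h import *
go(.5534,.0548,.0365,1.458)
a=arm.grab_frame('wrist')[0:240,160:480,::-1];b=arm.grab_frame('scene')[150:260,280:440,::-1]
o=np.zeros((580,780,3),np.uint8);o[:240,:320]=a;o[242:572,:480]=cv2.resize(b,None,fx=3,fy=3);cv2.imwrite('pics/m3.png',o[:,:480])
E
```

```text
[[ 7.00e-02  2.30e-03 -2.76e-02]
 [ 1.40e-01  3.60e-03 -1.93e-02]
 [ 2.10e-01  5.00e-03 -1.89e-02]
 [ 2.80e-01  6.20e-03 -1.84e-02]
 [ 3.50e-01  7.50e-03 -1.78e-02]
 [ 4.20e-01  8.70e-03 -1.71e-02]
 [ 4.90e-01  9.80e-03 -1.64e-02]
 [ 5.60e-01  1.09e-02 -1.55e-02]
 [ 6.30e-01  1.19e-02 -1.47e-02]
 [ 7.00e-01  1.28e-02 -1.37e-02]
 [ 7.70e-01  1.36e-02 -1.27e-02]
 [ 8.40e-01  1.44e-02 -1.16e-02]
 [ 9.10e-01  1.51e-02 -1.05e-02]
 [ 9.80e-01  1.57e-02 -9.40e-03]
 [ 1.05e+00  1.62e-02 -8.20e-03]
 [ 1.12e+00  1.67e-02 -7.00e-03]
 [ 1.19e+00  1.70e-02 -5.80e-03]
 [ 1.26e+00  1.73e-02 -4.50e-03]
 [ 1.33e+00  1.74e-02 -3.30e-03]
 [ 1.40e+00  1.75e-02 -2.00e-03]
 [ 1.47e+00  1.75e-02 -8.00e-04]
 [ 1.54e+00  1.74e-02  5.00e-04]
 [ 1.61e+00  1.72e-02  1.70e-03]
 [ 1.68e+00  1.69e-02  2.90e-03]]
t: 7.45
position: [0.5571, 0.0931, 0.0782]
ee_rot: [2.34, 2.096, 0.001]
wrist_force: [0.0, -0.4, -0.3]
width: 0.0235
gripper_force: 30.0
t 7.45 pos [0.5571 0.0931 0.0782] yaw 1.4605 now: [-0.077   0.0011  0.0833] after turn: [-0.0769  0.0013  0.0834] spin 0.0024 F [ 0.  -0.4 -0.3] w 0.0235
```

View pics/m3.png

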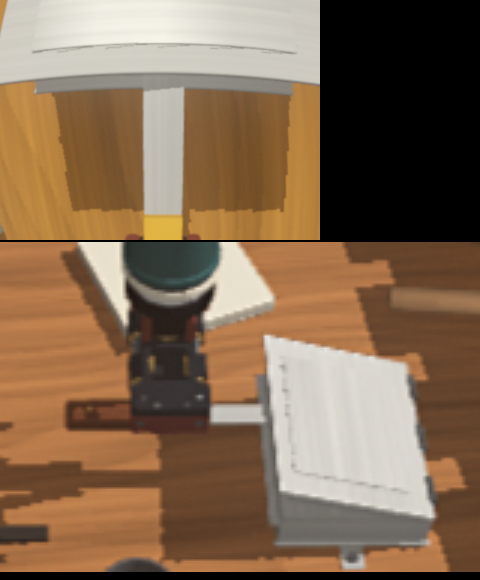

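```bash

python3 -m crank '[{"tx":0.007,"ty":0,"tz":-0.018,"spin":0},{"tx":0.009,"ty":0,"tz":-0.017,"spin":0},{"tx":0.01,"ty":0,"tz":-0.016,"spin":0},{"tx":0.011,"ty":0,"tz":-0.0155,"spin":0},{"tx":0.012,"ty":0,"tz":-0.0147,"spin":0},{"tx":0.013,"ty":0,"tz":-0.0137,"spin":0},{"tx":0.0136,"ty":0,"tz":-0.0127,"spin":0},{"tx":0.0144,"ty":0,"tz":-0.0116,"spin":0}]' 0
python3 -m crank '[{"tx":0.015,"ty":0,"tz":-0.0105,"spin":0},{"tx":0.0157,"ty":0,"tz":-0.0094,"spin":0},{"tx":0.0162,"ty":0,"tz":-0.0082,"spin":0},{"tx":0.0167,"ty":0,"tz":-0.007,"spin":0},{"tx":0.017,"ty":0,"tz":-0.0058,"spin":0},{"tx":0,"ty":0,"tz":0,"spin":0},{"tx":0,"ty":0,"tz":0,"spin":0},{"tx":0,"ty":0,"tz":0,"spin":0}]' 0
python3 - <<'E'
from h import *
go(.5534,.0548,.0365,1.458)
a=arm.grab_frame('wrist')[0:240,160:480,::-1];b=arm.grab_frame('scene')[110:270,270:450,::-1]
o=np.zeros((560,640,3),np.uint8);o[:240,:320]=a;o[242:562,:360]=cv2.resize(b,None,fx=2,fy=2)[:318];cv2.imwrite('pics/m4.png',o[:,:480])
E
```

```text
t: 8.35
position: [0.562, 0.1381, 0.1384]
ee_rot: [2.34, 2.096, 0.0]
wrist_force: [0.2, -2.7, -1.3]
width: 0.0237
gripper_force: 30.0
t: 9.15
position: [0.5661, 0.1777, 0.1579]
ee_rot: [-2.34, -2.095, 0.0]
wrist_force: [-0.5, -0.5, -1.1]
width: 0.0238
gripper_force: 30.0
t 9.15 pos [0.5661 0.1777 0.1579] yaw 1.4606 now: [-0.2472  0.0019  0.2428] after turn: [-0.2471  0.0025  0.2428] spin 0.0024 F [-0.5 -0.5 -1.1] w 0.0238
```

View pics/m4.png

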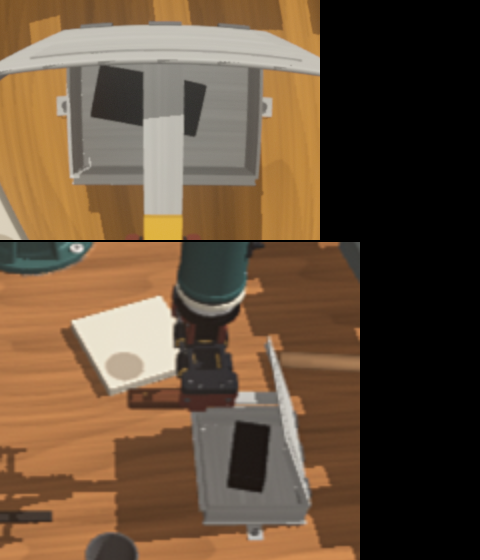

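```bash
python3 - <<'E'
from h import *
P=arm.camera_params('wrist')
n=np.array([.1115,.9938]);y=np.array([-.9938,.1115]);C=np.array([.568,.1845])+.08*n
for x,v in((236,422),(270,425),(263,492),(228,488)):
    X=plane('scene',270+x/2,110+(v-242)/2,.036);d=X[:2]-C;print('s',X.round(3),'tin',(d@n).round(3),(d@y).round(3))
for x,v in((100,66),(92,116),(192,136),(206,84)):
    X=plane('wrist',160+x,v,.036,P);d=X[:2]-C;print('w',X.round(3),'tin',(d@n).round(3),(d@y).round(3))
E
```

```text
s [0.514 0.258 0.036] tin -0.013 0.062
s [0.525 0.305 0.036] tin 0.035 0.056
s [0.64  0.267 0.036] tin 0.01 -0.062
s [0.627 0.222 0.036] tin -0.037 -0.055
w [0.523 0.305 0.036] tin 0.035 0.058
w [0.51  0.26  0.036] tin -0.011 0.067
w [0.599 0.23  0.036] tin -0.031 -0.025
w [0.616 0.277 0.036] tin 0.017 -0.038
```

```bash

python3 -m crank '[{"tx":0.0173,"ty":0,"tz":-0.0045,"spin":0},{"tx":0.0174,"ty":0,"tz":-0.0033,"spin":0},{"tx":0.0175,"ty":0,"tz":-0.002,"spin":0},{"tx":0.0175,"ty":0,"tz":-0.0008,"spin":0},{"tx":0.0174,"ty":0,"tz":0.0005,"spin":0},{"tx":0.0172,"ty":0,"tz":0.0017,"spin":0},{"tx":0.0169,"ty":0,"tz":0.003,"spin":0},{"tx":0.0165,"ty":0,"tz":0.004,"spin":0}]' 0
python3 -m crank '[{"tx":0.012,"ty":0,"tz":0.004,"spin":0},{"tx":0.005,"ty":0,"tz":0.001,"spin":0},{"tx":0,"ty":0,"tz":0,"spin":0},{"tx":0,"ty":0,"tz":0,"spin":0},{"tx":0,"ty":0,"tz":0,"spin":0},{"tx":0,"ty":0,"tz":0,"spin":0},{"tx":0,"ty":0,"tz":0,"spin":0},{"tx":0,"ty":0,"tz":0,"spin":0}]' 0
python3 -m crank '[{"tx":-0.05,"ty":0,"tz":0,"spin":0},{"tx":-0.08,"ty":0,"tz":0,"spin":0},{"tx":-0.08,"ty":0,"tz":0,"spin":0},{"tx":-0.08,"ty":0,"tz":0,"spin":0},{"tx":-0.08,"ty":0,"tz":0,"spin":0},{"tx":-0.08,"ty":0,"tz":0,"spin":0},{"tx":-0.05,"ty":0,"tz":0,"spin":0},{"tx":0,"ty":0,"tz":0,"spin":0}]' 0
python3 - <<'E'
from h import *
go(.4666,-.0653,.006,1.7015)
im=arm.grab_frame('top')[:,:,::-1];cv2.imwrite('pics/t5.png',im);im2=arm.grab_frame('scene')[:,:,::-1];cv2.imwrite('pics/s5.png',im2)
crop(im,190,120,100,110,5,'pics/a.png');crop(im2,350,150,100,110,5,'pics/b.png')
cv2.imwrite('pics/m5.png',cv2.resize(np.hstack([cv2.imread('pics/a.png')[:,:500],cv2.imread('pics/b.png')[:,:500]]),None,fx=.8,fy=.8,interpolation=cv2.INTER_AREA))
E
```

```text
t: 10.05
position: [0.574, 0.2469, 0.1587]
ee_rot: [-2.34, -2.096, -0.0]
wrist_force: [-0.4, -1.8, 0.7]
width: 0.0239
gripper_force: 30.0
t: 10.85
position: [0.5748, 0.2543, 0.1564]
ee_rot: [2.341, 2.095, -0.0]
wrist_force: [-0.9, -0.1, -0.6]
width: 0.0236
gripper_force: 30.0
t: 11.65
position: [0.5471, 0.003, 0.1566]
ee_rot: [2.343, 2.091, -0.001]
wrist_force: [-0.3, 0.7, -0.5]
width: 0.0238
gripper_force: 30.0
t 11.65 pos [0.5471 0.003  0.1566] yaw 1.4571 now: [-0.1537 -0.1445  0.3012] after turn: [-0.1145 -0.1774  0.3011] spin -0.2334 F [-0.3  0.7 -0.5] w 0.0238
```

View pics/m5.png

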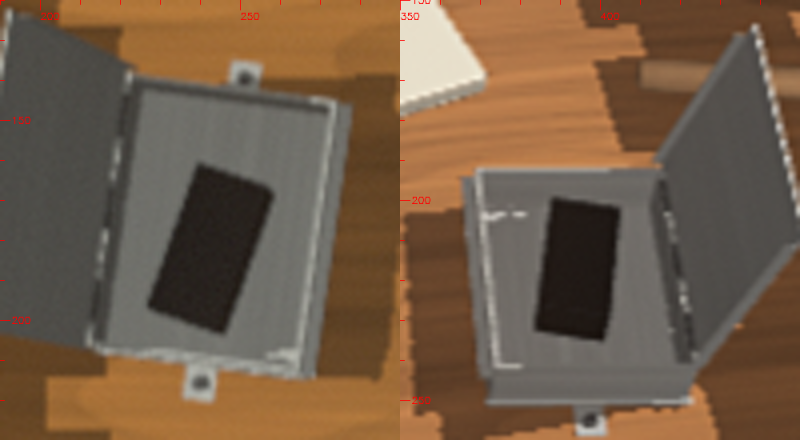

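```bash
python3 - <<'E'
from h import *
n=np.array([.1115,.9938]);y=np.array([-.9938,.1115]);C=np.array([.568,.1845])+.08*n
T=lambda X:(np.array([(X[:2]-C)@n,(X[:2]-C)@y])*1000).round(1)
t=[(240,160.75),(258.5,167.5),(246,203.25),(226.75,196.75)];s=[(401,235),(383.75,232),(388.75,199.5),(405.25,202)]
A=[]
for a,b in zip(t,s):
    X=plane('top',*a,.036);A.append(X);print('top',T(X),'scene',T(plane('scene',*b,.036)),'tri z',tri(ray('top',*a),ray('scene',*b))[0].round(3))
A=np.array(A);print('c',A.mean(0),T(A.mean(0)))
l=A[0]+A[1]-A[2]-A[3];print('long yaw',np.arctan2(l[1],l[0]),[np.linalg.norm(A[i]-A[i-1]).round(4) for i in range(4)])
X,e=tri(ray('top',192,123),ray('scene',449.5,210));print('lid far top',X,T(X),e,'angle',np.pi-np.arctan2(X[2]-.0475,(T(X)[0]-68)/1000))
E
```

```text
top [ 13.4 -38.4] scene [  9.1 -62. ] tri z [0.62  0.276 0.008]
top [-36.2 -27.2] scene [-36.9 -51.6] tri z [0.604 0.229 0.007]
top [-17.2  68.2] scene [-10.8  63.7] tri z [0.508 0.259 0.031]
top [34.1 58. ] scene [35.7 54.1] tri z [0.524 0.306 0.031]
c [0.56171096 0.26421977 0.036     ] [-1.5 15.1]
long yaw -0.3154818790680537 [np.float64(0.0986), np.float64(0.0509), np.float64(0.0973), np.float64(0.0523)]
lid far top [0.67994642 0.35963809 0.18269673] [106.5 -91.7] [np.float64(0.002286437761820942), np.float64(0.0022864377618209844)] angle 1.8482229449044434
```

```bash

python3 -m crank '[{"tx":0,"ty":0,"tz":0.02,"spin":-0.078},{"tx":0,"ty":0,"tz":0.02,"spin":-0.078},{"tx":0,"ty":0,"tz":0.02,"spin":-0.0775},{"tx":-0.029,"ty":-0.044,"tz":0.04,"spin":0},{"tx":-0.029,"ty":-0.044,"tz":0.04,"spin":0},{"tx":-0.029,"ty":-0.044,"tz":0.04,"spin":0},{"tx":-0.027,"ty":-0.044,"tz":0.04,"spin":0},{"tx":0,"ty":0,"tz":0,"spin":0}]' 0
python3 -c "from h import *;go(.4666,-.0653,.006,1.7015)"
```

```text
t: 12.55
position: [0.4632, -0.0613, 0.0443]
ee_rot: [-2.063, -2.36, 0.005]
wrist_force: [-0.9, 1.8, -0.1]
width: 0.024
gripper_force: 30.0
t 12.55 pos [ 0.4632 -0.0613  0.0443] yaw 1.7049 now: [-0.0091  0.0062  0.0764] after turn: [-0.0088  0.0057  0.0765] spin 0.0032 F [-0.9  1.8 -0.1] w 0.0240
```

```bash

python3 -m crank '[{"tx":0,"ty":0,"tz":0.02,"spin":0},{"tx":0,"ty":0,"tz":0.02,"spin":0},{"tx":0,"ty":0,"tz":0.018,"spin":0},{"tx":0,"ty":0,"tz":0.01,"spin":0},{"tx":0,"ty":0,"tz":0.006,"spin":0},{"tx":0,"ty":0,"tz":0.001,"spin":0},{"tx":0,"ty":0,"tz":0,"spin":0},{"tx":0,"ty":0,"tz":0,"spin":0}]' 0
python3 -c "from h import *;go(.4666,-.0653,.006,1.7015)"
```

```text
t: 13.35
position: [0.4679, -0.0624, 0.0091]
ee_rot: [2.067, 2.365, 0.0]
wrist_force: [-0.6, -0.2, -1.1]
width: 0.0238
gripper_force: 30.0
t 13.35 pos [ 0.4679 -0.0624  0.0091] yaw 1.7051 now: [-0.0054 -0.0034  0.0062] after turn: [-0.0054 -0.0033  0.0062] spin 0.0034 F [-0.6 -0.2 -1.1] w 0.0238
```

```bash

python3 -m crank '[{"tx":0,"ty":0,"tz":0.003,"spin":0},{"tx":0,"ty":0,"tz":0.003,"spin":0},{"tx":0,"ty":0,"tz":0.0015,"spin":0},{"tx":0,"ty":0,"tz":0,"spin":0},{"tx":0,"ty":0,"tz":0,"spin":0},{"tx":0,"ty":0,"tz":0,"spin":0},{"tx":0,"ty":0,"tz":0,"spin":0},{"tx":0,"ty":0,"tz":0,"spin":0}]' 0
python3 -m crank '[{"tx":0,"ty":0,"tz":0,"spin":0},{"tx":0,"ty":0,"tz":0,"spin":0},{"tx":0,"ty":0,"tz":0,"spin":0},{"tx":0,"ty":0,"tz":-0.03,"spin":0},{"tx":0,"ty":0,"tz":-0.07,"spin":0},{"tx":0,"ty":0,"tz":-0.08,"spin":0},{"tx":0,"ty":0,"tz":-0.08,"spin":0},{"tx":0,"ty":0,"tz":0,"spin":0}]' 60
python3 - <<'E'
from h import *
n=np.array([.1115,.9938]);y=np.array([-.9938,.1115]);C=np.array([.568,.1845])+.08*n
p=C+.041*n+.005*y;print(p,np.arctan2(-n[1],-n[0]));go(*p,.10,1.459);go(*p,.10,1.459-np.pi)
E
```

```text
t: 14.15
position: [0.4677, -0.0623, 0.0051]
ee_rot: [2.067, 2.365, -0.0]
wrist_force: [0.1, 0.7, -1.3]
width: 0.0239
gripper_force: 30.0
t: 14.95
position: [0.4713, -0.0633, 0.1398]
ee_rot: [2.062, 2.359, 0.006]
wrist_force: [0.3, 0.1, -0.9]
width: 0.0602
gripper_force: 0.0
[0.5765225 0.3053073] -1.6825246961174951
t 14.95 pos [ 0.4713 -0.0633  0.1398] yaw 1.7052 now: [0.7026 0.3067 0.0795] after turn: [0.756  0.1269 0.0795] spin 0.2351 F [ 0.3  0.1 -0.9] w 0.0602
t 14.95 pos [ 0.4713 -0.0633  0.1398] yaw 1.7052 now: [0.7026 0.3067 0.0795] after turn: [-0.756  -0.1269  0.0795] spin -2.7649 F [ 0.3  0.1 -0.9] w 0.0602
```

```bash

R='[{"tx":0,"ty":0,"tz":0,"spin":-0.1383},{"tx":0,"ty":0,"tz":0,"spin":-0.1383},{"tx":0,"ty":0,"tz":0,"spin":-0.1383}]'
for i in 1 2; do python3 -m crank '[{"tx":0,"ty":0,"tz":-0.01,"spin":-0.14},{"tx":0,"ty":0,"tz":0,"spin":-0.14},{"tx":0,"ty":0,"tz":0,"spin":-0.14},{"tx":0,"ty":0,"tz":0,"spin":-0.14},{"tx":0,"ty":0,"tz":0,"spin":-0.14},{"tx":0,"ty":0,"tz":0,"spin":-0.14},{"tx":0,"ty":0,"tz":0,"spin":-0.14},{"tx":0,"ty":0,"tz":0,"spin":-0.14}]' 0|grep -v force; done
python3 -m crank '[{"tx":0,"ty":0,"tz":0,"spin":-0.14},{"tx":0,"ty":0,"tz":0,"spin":-0.14},{"tx":0,"ty":0,"tz":0,"spin":-0.14},{"tx":0,"ty":0,"tz":0,"spin":-0.105},{"tx":0,"ty":0,"tz":0,"spin":0},{"tx":0,"ty":0,"tz":0,"spin":0},{"tx":0,"ty":0,"tz":0,"spin":0},{"tx":0,"ty":0,"tz":0,"spin":0}]' 0|grep -v force
python3 - <<'E'
from h import *
n=np.array([.1115,.9938]);y=np.array([-.9938,.1115]);C=np.array([.568,.1845])+.08*n
p=C+.040*n+.005*y;print(p);go(*p,.022,1.459-np.pi);print(arm.state()['joint_pos'])
E
```

```text
t: 15.75
position: [0.467, -0.0622, 0.1391]
ee_rot: [-0.403, -3.114, -0.0]
width: 0.0013
t: 16.55
position: [0.467, -0.0622, 0.1442]
ee_rot: [1.388, -2.817, -0.001]
width: 0.0005
t: 17.35
position: [0.4736, -0.0117, 0.1388]
ee_rot: [1.96, -2.36, 0.109]
width: 0.0004
[0.576411  0.3043135]
t 17.35 pos [ 0.4736 -0.0117  0.1388] yaw -1.7561 now: [-0.6792 -0.0842  0.1672] after turn: [-0.6511 -0.1338  0.2337] spin -0.0702 F [-0.  -0.9 -0.5] w 0.0004
[-0.08920568  0.28969581  1.86912942 -0.12090761  0.98705046 -2.97898574]
```

```bash

python3 -m crank '[{"tx":-0.06,"ty":-0.01,"tz":0,"spin":0},{"tx":-0.07,"ty":-0.013,"tz":0,"spin":0},{"tx":-0.07,"ty":-0.013,"tz":0,"spin":0},{"tx":-0.07,"ty":-0.013,"tz":0,"spin":0},{"tx":-0.07,"ty":-0.013,"tz":0,"spin":0},{"tx":-0.06,"ty":-0.013,"tz":0,"spin":0},{"tx":0,"ty":0,"tz":0,"spin":0},{"tx":0,"ty":0,"tz":0,"spin":0}]' 0|grep -v force
python3 - <<'E'
from h import *
n=np.array([.1115,.9938]);y=np.array([-.9938,.1115]);C=np.array([.568,.1845])+.08*n
p=C+.040*n+.005*y;go(*p,.022,1.459-np.pi);print(arm.state()['joint_pos'],arm.state()['ee_rot'])
E
```

```text
t: 18.15
position: [0.5468, 0.1775, 0.1189]
ee_rot: [1.962, -2.358, 0.109]
width: 0.0002
t 18.15 pos [0.5468 0.1775 0.1189] yaw -1.7541 now: [-0.2784 -0.0107  0.1666] after turn: [-0.2587 -0.0306  0.1938] spin -0.0683 F [-1.  -1.   0.8] w 0.0002
[ 0.25688304  0.45827388  1.64334709 -0.10778598  1.07811935 -2.6490021 ] [ 1.96175401 -2.35783227  0.10889746]
```

```bash
python3 - <<'E'
from h import *
s=arm.state();R=cv2.Rodrigues(s['ee_rot'])[0];print(R.round(4),np.arccos(-R[2,2]),s['joint_pos'])
E
```

```text
[[-0.1813 -0.9834 -0.0103]
 [-0.9782  0.1814 -0.1007]
 [ 0.1009 -0.0082 -0.9949]] 0.10140438524905339 [ 0.25688304  0.45827388  1.64334709 -0.10778598  1.07811935 -2.6490021 ]
```

```bash

python3 -m crank '[{"tx":0.05,"ty":0,"tz":0,"spin":0.14},{"tx":0.06,"ty":0.01,"tz":-0.01,"spin":0.14},{"tx":0.06,"ty":0.02,"tz":-0.01,"spin":0.14},{"tx":0.05,"ty":0.03,"tz":-0.01,"spin":0.14},{"tx":0.04,"ty":0.03,"tz":-0.01,"spin":0.14},{"tx":0.02,"ty":0.03,"tz":-0.01,"spin":0.14},{"tx":0,"ty":0,"tz":0,"spin":0.14},{"tx":0,"ty":0,"tz":0,"spin":0.14}]' 0|grep pos
for i in 1 2 3; do python3 -m crank '[{"tx":0,"ty":0,"tz":0,"spin":0.14},{"tx":0,"ty":0,"tz":0,"spin":0.14},{"tx":0,"ty":0,"tz":0,"spin":0.14},{"tx":0,"ty":0,"tz":0,"spin":0.14},{"tx":0,"ty":0,"tz":0,"spin":0.14},{"tx":0,"ty":0,"tz":0,"spin":0.14},{"tx":0,"ty":0,"tz":0,"spin":0.14},{"tx":0,"ty":0,"tz":0,"spin":0.14}]' 0|grep pos; done
cat >> h.py <<'E'
def tilt():
    s=arm.state();R=cv2.Rodrigues(s['ee_rot'])[0];print('t %.2f'%s['t'],s['position'].round(3),'z',R[:,2].round(4),'yaw %.4f'%np.arctan2(R[1,0],R[0,0]),s['joint_pos'].round(3))
E
python3 -c "from h import *;tilt()"
```

```text
position: [0.4355, 0.0963, 0.1539]
position: [0.436, 0.0963, 0.1535]
position: [0.436, 0.0963, 0.1536]
position: [0.436, 0.0963, 0.1536]
t 21.35 [0.436 0.096 0.154] z [-0.0104 -0.1007 -0.9949] yaw -0.1698 [ 0.147  0.245  1.889 -0.114  1.036  1.947]
```

```bash

python3 -m crank '[{"tx":0,"ty":0,"tz":0,"spin":0.14},{"tx":0,"ty":0,"tz":0,"spin":0.14},{"tx":0,"ty":0,"tz":0,"spin":0.14},{"tx":0,"ty":0,"tz":0,"spin":0.14},{"tx":0,"ty":0,"tz":0,"spin":0.14},{"tx":0,"ty":0,"tz":0,"spin":0.14},{"tx":0,"ty":0,"tz":0,"spin":0.14},{"tx":0,"ty":0,"tz":0,"spin":0.04}]' 0|grep pos
python3 -c "from h import *;tilt()"
```

```text
position: [0.4368, 0.0918, 0.1542]
t 22.15 [0.437 0.092 0.154] z [-0.0121 -0.091  -0.9958] yaw -1.2228 [ 0.129  0.242  1.89  -0.103  1.036  2.978]
```

```bash

python3 -m crank '[{"tx":0,"ty":0,"tz":0,"spin":0.03},{"tx":0,"ty":0,"tz":0,"spin":0.03},{"tx":0,"ty":0,"tz":0,"spin":0.03},{"tx":0,"ty":0,"tz":0,"spin":0},{"tx":0,"ty":0,"tz":0,"spin":0},{"tx":0,"ty":0,"tz":0,"spin":0},{"tx":0,"ty":0,"tz":0,"spin":0},{"tx":0,"ty":0,"tz":0,"spin":0}]' 0|grep pos
python3 -c "from h import *;tilt()"
```

```text
position: [0.4395, 0.0779, 0.1559]
t 22.95 [0.44  0.078 0.156] z [-0.0148 -0.0632 -0.9979] yaw -1.2959 [ 0.074  0.235  1.892 -0.072  1.035  2.979]
```

```bash

python3 -m crank '[{"tx":0,"ty":0,"tz":0,"spin":0.03},{"tx":0,"ty":0,"tz":0,"spin":0.03},{"tx":0,"ty":0,"tz":0,"spin":0.03},{"tx":0,"ty":0,"tz":0,"spin":0.03},{"tx":0,"ty":0,"tz":0,"spin":0.03},{"tx":0,"ty":0,"tz":0,"spin":0.03},{"tx":0,"ty":0,"tz":0,"spin":0.02},{"tx":0,"ty":0,"tz":0,"spin":0}]' 0|grep pos
python3 -c "from h import *;tilt()"
```

```text
position: [0.4399, 0.0428, 0.1575]
t 23.75 [0.44  0.043 0.157] z [-0.0154 -0.001  -0.9999] yaw -1.4649 [-5.800e-02  2.200e-01  1.907e+00 -2.000e-03  1.030e+00  2.979e+00]
```

```bash

python3 -c "from h import *;go(.5764,.3043,.155,-1.4649)"
python3 -m crank '[{"tx":-0.069,"ty":-0.027,"tz":0,"spin":0},{"tx":-0.069,"ty":-0.027,"tz":0,"spin":0},{"tx":-0.069,"ty":-0.027,"tz":0,"spin":0},{"tx":-0.069,"ty":-0.027,"tz":0,"spin":0},{"tx":-0.069,"ty":-0.027,"tz":0,"spin":0},{"tx":-0.069,"ty":-0.027,"tz":0,"spin":0},{"tx":-0.069,"ty":-0.027,"tz":0,"spin":0},{"tx":0,"ty":0,"tz":0,"spin":-0.14}]' 0|grep pos
for i in 1 2 3; do python3 -m crank '[{"tx":0,"ty":0,"tz":0,"spin":-0.14},{"tx":0,"ty":0,"tz":0,"spin":-0.14},{"tx":0,"ty":0,"tz":0,"spin":-0.14},{"tx":0,"ty":0,"tz":0,"spin":-0.14},{"tx":0,"ty":0,"tz":0,"spin":-0.14},{"tx":0,"ty":0,"tz":0,"spin":-0.14},{"tx":0,"ty":0,"tz":0,"spin":-0.14},{"tx":0,"ty":0,"tz":0,"spin":-0.14}]' 0|grep pos; done
python3 - <<'E'
from h import *
tilt();go(.5764,.3043,.022,1.459-np.pi)
E
```

```text
t 23.75 pos [0.4399 0.0428 0.1575] yaw -1.4649 now: [-4.911e-01 -3.269e-01  2.000e-04] after turn: [-0.4911 -0.3268  0.0049] spin 0.0000 F [0.6 0.4 0.5] w 0.0004
position: [0.4983, 0.2122, 0.1618]
position: [0.4971, 0.2102, 0.1615]
position: [0.4971, 0.2102, 0.1615]
position: [0.4971, 0.2102, 0.1615]
t 26.95 [0.497 0.21  0.162] z [-0.0169  0.1601 -0.987 ] yaw 2.3361 [ 0.156  0.325  1.75   0.185  1.066 -0.692]
t 26.95 pos [0.4971 0.2102 0.1615] yaw 2.3361 now: [-0.01    0.216   0.3028] after turn: [-0.2048 -0.1367  0.279 ] spin -2.1624 F [0.1 0.7 0.1] w 0.0005
```

```bash

for i in 1 2; do python3 -m crank '[{"tx":0,"ty":0,"tz":0,"spin":-0.14},{"tx":0,"ty":0,"tz":0,"spin":-0.14},{"tx":0,"ty":0,"tz":0,"spin":-0.14},{"tx":0,"ty":0,"tz":0,"spin":-0.14},{"tx":0,"ty":0,"tz":0,"spin":-0.14},{"tx":0,"ty":0,"tz":0,"spin":-0.14},{"tx":0,"ty":0,"tz":0,"spin":-0.14},{"tx":0,"ty":0,"tz":0,"spin":-0.14}]' 0|grep pos; done
python3 -m crank '[{"tx":0,"ty":0,"tz":0,"spin":-0.03},{"tx":0,"ty":0,"tz":0,"spin":-0.03},{"tx":0,"ty":0,"tz":0,"spin":-0.03},{"tx":0,"ty":0,"tz":0,"spin":-0.03},{"tx":0,"ty":0,"tz":0,"spin":-0.03},{"tx":0,"ty":0,"tz":0,"spin":-0.03},{"tx":0,"ty":0,"tz":0,"spin":0},{"tx":0,"ty":0,"tz":0,"spin":0}]' 0|grep pos
python3 -c "from h import *;tilt()"
```

```text
position: [0.4971, 0.2102, 0.1615]
position: [0.4961, 0.218, 0.1632]
position: [0.4898, 0.2498, 0.1689]
t 29.35 [0.49  0.25  0.169] z [-0.0036  0.0844 -0.9964] yaw -1.4876 [ 0.288  0.328  1.712  0.093  1.083 -2.979]
```

```bash

python3 -m crank '[{"tx":0,"ty":0,"tz":0,"spin":-0.031},{"tx":0,"ty":0,"tz":0,"spin":-0.031},{"tx":0,"ty":0,"tz":0,"spin":-0.031},{"tx":0,"ty":0,"tz":0,"spin":-0.031},{"tx":0,"ty":0,"tz":0,"spin":-0.031},{"tx":0,"ty":0,"tz":0,"spin":-0.031},{"tx":0,"ty":0,"tz":0,"spin":-0.031},{"tx":0,"ty":0,"tz":0,"spin":-0.031}]' 0|grep pos
python3 -c "from h import *;tilt();go(.5764,.3043,.022,1.459-np.pi)"
```

```text
position: [0.4741, 0.2928, 0.1713]
t 30.15 [0.474 0.293 0.171] z [ 0.0261  0.0054 -0.9996] yaw -1.2969 [ 0.433  0.338  1.686 -0.007  1.092 -2.979]
t 30.15 pos [0.4741 0.2928 0.1713] yaw -1.2969 now: [ 0.0326 -0.1952  0.3039] after turn: [-0.0458 -0.2008  0.2985] spin 0.3683 F [-0.4 -0.4  0.8] w 0.0003
```

```bash

python3 -m crank '[{"tx":0,"ty":0,"tz":0,"spin":0.125},{"tx":0,"ty":0,"tz":0,"spin":0.123},{"tx":0,"ty":0,"tz":0,"spin":0.12},{"tx":-0.012,"ty":-0.051,"tz":0.055,"spin":0},{"tx":-0.012,"ty":-0.051,"tz":0.055,"spin":0},{"tx":-0.012,"ty":-0.051,"tz":0.055,"spin":0},{"tx":-0.01,"ty":-0.048,"tz":0.055,"spin":0},{"tx":0,"ty":0,"tz":0,"spin":0}]' 0|grep pos
python3 -c "from h import *;tilt();go(.5764,.3043,.022,1.459-np.pi);print(cv2.Rodrigues(arm.state()['ee_rot'])[0])"
```

```text
position: [0.5803, 0.3039, 0.06]
t 30.95 [0.58  0.304 0.06 ] z [ 0.0226  0.0042 -0.9997] yaw -1.6844 [ 0.38   0.594  1.557 -0.005  0.968 -2.645]
t 30.95 pos [0.5803 0.3039 0.06  ] yaw -1.6844 now: [0.0006 0.0096 0.0759] after turn: [0.0001 0.0079 0.0761] spin -0.0017 F [ 0.3 -0.2 -0.2] w 0.0004
[[-0.11335305 -0.99329851  0.02256427]
 [-0.99353186  0.11347544  0.00421548]
 [-0.00674772 -0.02194048 -0.99973651]]
```

```bash

python3 -m crank '[{"tx":0,"ty":0.0012,"tz":0.0095,"spin":0},{"tx":0,"ty":0.0012,"tz":0.0095,"spin":0},{"tx":0,"ty":0.0012,"tz":0.0095,"spin":0},{"tx":0,"ty":0.0012,"tz":0.0095,"spin":0},{"tx":0,"ty":0.0012,"tz":0.0095,"spin":0},{"tx":0,"ty":0.0012,"tz":0.0095,"spin":0},{"tx":0,"ty":0.0012,"tz":0.0095,"spin":0},{"tx":0,"ty":0.0012,"tz":0.0095,"spin":0}]' 0
python3 - <<'E'
from h import *
tilt();go(.5764,.3043,.022,1.459-np.pi)
im=arm.grab_frame('top')[:,:,::-1];im2=arm.grab_frame('scene')[:,:,::-1];w=arm.grab_frame('wrist')[:,:,::-1]
crop(im,190,120,100,110,5,'pics/a.png');crop(im2,350,150,100,110,5,'pics/b.png')
o=np.hstack([cv2.imread('pics/a.png')[:,:500],cv2.imread('pics/b.png')[:,:500]]);o=cv2.resize(o,None,fx=.5,fy=.5,interpolation=cv2.INTER_AREA)
ww=cv2.resize(w[:,100:540],(500,455)); cv2.imwrite('pics/m6.png',np.hstack([np.vstack([o[:,:250],o[:,250:]])[:455],ww[:455]]) if o.shape[0]*2>=455 else o)
E
```

```text
t: 31.75
position: [0.5757, 0.3051, 0.0255]
ee_rot: [-2.076, 2.327, -0.019]
wrist_force: [0.4, 0.2, 0.1]
width: 0.0008
gripper_force: 0.0
t 31.75 [0.576 0.305 0.025] z [ 0.0256  0.0061 -0.9997] yaw -1.6843 [ 0.384  0.633  1.59  -0.005  0.892 -2.641]
t 31.75 pos [0.5757 0.3051 0.0255] yaw -1.6843 now: [ 0.0016 -0.0014  0.007 ] after turn: [ 0.0015 -0.0016  0.007 ] spin -0.0016 F [0.4 0.2 0.1] w 0.0008
```

View pics/m6.png

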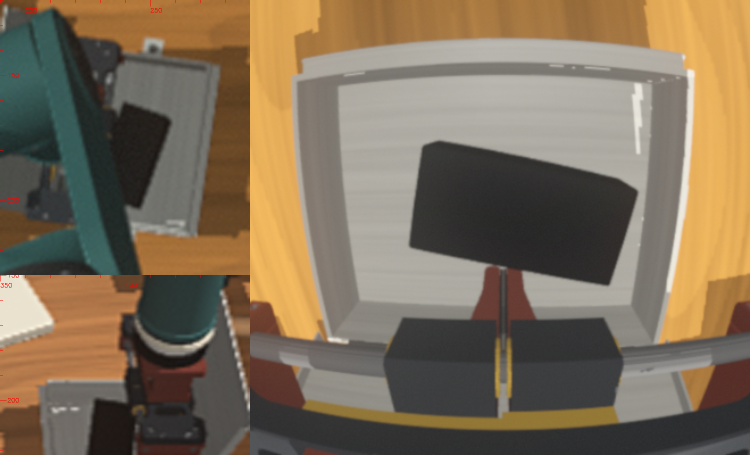

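```bash

python3 -m crank '[{"tx":0.005,"ty":0,"tz":0.001,"spin":0},{"tx":0.006,"ty":0,"tz":0.001,"spin":0},{"tx":0.006,"ty":0,"tz":0.001,"spin":0},{"tx":0.006,"ty":0,"tz":0.001,"spin":0},{"tx":0.006,"ty":0,"tz":0,"spin":0},{"tx":0.006,"ty":0,"tz":0,"spin":0},{"tx":0.006,"ty":0,"tz":0,"spin":0},{"tx":0,"ty":0,"tz":0,"spin":0}]' 0
python3 -m crank '[{"tx":-0.006,"ty":0,"tz":0,"spin":0},{"tx":0,"ty":0,"tz":-0.03,"spin":0},{"tx":0,"ty":0,"tz":-0.06,"spin":0},{"tx":0,"ty":0,"tz":-0.08,"spin":0},{"tx":0,"ty":0,"tz":-0.08,"spin":0},{"tx":-0.02,"ty":0,"tz":0,"spin":0},{"tx":-0.03,"ty":0,"tz":0,"spin":0},{"tx":0,"ty":0,"tz":0,"spin":0}]' 0|grep pos
cat >> h.py <<'E'
n_=np.array([.1115,.9938]);y_=np.array([-.9938,.1115]);C_=np.array([.568,.1845])+.08*n_
def block(name='wrist',z=.036,P=None,im=None):
    P=P or arm.camera_params(name);im=arm.grab_frame(name)[:,:,::-1] if im is None else im
    m=(im.max(2)<62).astype(np.uint8);m=cv2.morphologyEx(m,cv2.MORPH_OPEN,np.ones((3,3)))
    for c in sorted(cv2.findContours(m,0,1)[0],key=cv2.contourArea)[::-1][:12]:
        if cv2.contourArea(c)<100:break
        X=np.array([plane(name,float(u),float(v),z,P)[:2] for u,v in c[:,0]]);
        r=cv2.minAreaRect((X*1000).astype(np.float32));ce=np.array(r[0])/1000
        if min(r[1])<30 or max(r[1])>170: continue
        b=cv2.boxPoints(r)/1000;e=b[1]-b[0] if np.linalg.norm(b[1]-b[0])>np.linalg.norm(b[2]-b[1]) else b[2]-b[1]
        print(name,'c',ce.round(4),'size',np.round(r[1],1),'fill %.2f'%(cv2.contourArea((X*1000).astype(np.float32))/(r[1][0]*r[1][1])),'long yaw %.3f'%np.arctan2(e[1],e[0]),'tin',(1000*(ce-C_)@n_).round(1),(1000*(ce-C_)@y_).round(1),'tin corners',[( (1000*(q-C_)@n_).round(),(1000*(q-C_)@y_).round()) for q in b])
E
python3 - <<'E'
from h import *
tilt()
P=arm.camera_params('wrist');im=arm.grab_frame('wrist')[:,:,::-1];cv2.imwrite('pics/w7.png',im);block('wrist',.036,P,im)
block('top',.036,im=cv2.imread('pics/t5.png'))
E
```

```text
t: 32.7
position: [0.5734, 0.2842, 0.0237]
ee_rot: [-2.076, 2.327, -0.02]
wrist_force: [0.1, -0.3, -0.3]
width: 0.0005
gripper_force: 0.1
position: [0.573, 0.3136, 0.1484]
t 33.50 [0.573 0.314 0.148] z [ 0.025   0.0066 -0.9997] yaw -1.6829 [ 0.397  0.49   1.493 -0.004  1.134 -2.631]
wrist c [0.6594 0.4668] size [135.5 118.7] fill 0.89 long yaw 1.460 tin 210.7 -59.3 tin corners [(np.float64(143.0), np.float64(-0.0)), (np.float64(143.0), np.float64(-119.0)), (np.float64(279.0), np.float64(-119.0)), (np.float64(278.0), np.float64(0.0))]
wrist c [0.5285 0.4736] size [121.5 114.9] fill 0.90 long yaw 1.469 tin 202.9 71.5 tin corners [(np.float64(142.0), np.float64(128.0)), (np.float64(143.0), np.float64(13.0)), (np.float64(264.0), np.float64(15.0)), (np.float64(263.0), np.float64(130.0))]
wrist c [0.559  0.2498] size [47.4 96.8] fill 0.96 long yaw -0.323 tin -16.1 16.3 tin corners [(np.float64(-29.0), np.float64(69.0)), (np.float64(-49.0), np.float64(-26.0)), (np.float64(-3.0), np.float64(-36.0)), (np.float64(17.0), np.float64(59.0))]
top c [0.7857 0.5882] size [117.  134.8] fill 0.59 long
[... 779 characters left out ...]
 407.3 -240.1 tin corners [(np.float64(428.0), np.float64(-200.0)), (np.float64(368.0), np.float64(-219.0)), (np.float64(387.0), np.float64(-280.0)), (np.float64(447.0), np.float64(-261.0))]
top c [0.8945 0.4261] size [69. 34.] fill 0.77 long yaw 0.662 tin 196.5 -297.5 tin corners [(np.float64(185.0), np.float64(-261.0)), (np.float64(160.0), np.float64(-285.0)), (np.float64(208.0), np.float64(-334.0)), (np.float64(233.0), np.float64(-310.0))]
top c [0.4869 0.0009] size [40.9 71.5] fill 0.54 long yaw -1.555 tin -271.5 60.1 tin corners [(np.float64(-239.0), np.float64(85.0)), (np.float64(-310.0), np.float64(76.0)), (np.float64(-304.0), np.float64(35.0)), (np.float64(-233.0), np.float64(44.0))]
```

```bash

python3 -m crank '[{"tx":0.065,"ty":0.014,"tz":-0.01,"spin":0},{"tx":0.065,"ty":0,"tz":-0.01,"spin":0},{"tx":0,"ty":0,"tz":0,"spin":0.14},{"tx":0,"ty":0,"tz":0,"spin":0.14},{"tx":0,"ty":0,"tz":0,"spin":0.14},{"tx":0,"ty":0,"tz":0,"spin":0.14},{"tx":0,"ty":0,"tz":0,"spin":0.14},{"tx":0,"ty":0,"tz":0,"spin":0.14}]' 60|grep pos
python3 -m crank '[{"tx":0,"ty":0,"tz":0,"spin":0.14},{"tx":0,"ty":0,"tz":0,"spin":0.14},{"tx":0,"ty":0,"tz":0,"spin":0.14},{"tx":0,"ty":0,"tz":0,"spin":0.14},{"tx":0,"ty":0,"tz":0,"spin":0.14},{"tx":0,"ty":0,"tz":0,"spin":0.14},{"tx":0,"ty":0,"tz":0,"spin":0.021},{"tx":0,"ty":0,"tz":0,"spin":0}]' 60|grep pos
python3 - <<'E'
from h import *
tilt();block('wrist');go(.559,.2498,.06,2.819)
E
```

```text
position: [0.5576, 0.2474, 0.1563]
position: [0.5581, 0.2476, 0.1569]
t 35.15 [0.558 0.248 0.157] z [ 0.0233  0.0052 -0.9997] yaw 2.8203 [ 0.306  0.425  1.582 -0.002  1.11  -0.943]
wrist c [0.5569 0.2507] size [46.8 98.7] fill 0.94 long yaw -0.322 tin -15.5 18.4 tin corners [(np.float64(-28.0), np.float64(72.0)), (np.float64(-49.0), np.float64(-25.0)), (np.float64(-3.0), np.float64(-35.0)), (np.float64(18.0), np.float64(62.0))]
wrist c [0.7824 0.3784] size [152.1 139.4] fill 0.34 long yaw 1.251 tin 136.6 -191.4 tin corners [(np.float64(77.0), np.float64(-108.0)), (np.float64(48.0), np.float64(-244.0)), (np.float64(197.0), np.float64(-275.0)), (np.float64(225.0), np.float64(-139.0))]
wrist c [0.6203 0.0133] size [109.9  32.9] fill 0.64 long yaw 1.245 tin -244.3 -71.1 tin corners [(np.float64(-295.0), np.float64(-43.0)), (np.float64(-302.0), np.float64(-75.0)), (np.float64(-194.0), np.float64(-99.0)), (np.float64(-187.0), np.float64(-67.0))]
wrist c [0.8303 0.416 ] size [76.5 52. ] fill 0.66 long yaw 1.243 tin 179.3 -234.9 tin corners [(np.float64(148.0), np.float64(-201.0)), (np.float64(136.0), np.float64(-252.0)), (np.float64(211.0), np.float64(-268.0)), (np.float64(222.0), np.float64(-218.0))]
wrist c [ 0.6418 -0.2428] size [134.  43.] fill 0.56 long yaw 1.551 tin -496.4 -121.0 tin corners [(np.float64(-565.0), np.float64(-106.0)), (np.float64(-561.0), np.float64(-149.0)), (np.float64(-428.0), np.float64(-136.0)), (np.float64(-432.0), np.float64(-93.0))]
t 35.20 pos [0.5583 0.2477 0.1572] yaw 2.8206 now: [0.004  0.002  0.1944] after turn: [-0.      0.0044  0.1944] spin 0.0016 F [-0.1  0.1 -1.2] w 0.0600
```

```bash

python3 -m crank '[{"tx":0.001,"ty":0.002,"tz":0.028,"spin":0},{"tx":0.001,"ty":0.001,"tz":0.028,"spin":0},{"tx":0.001,"ty":0,"tz":0.028,"spin":0},{"tx":0.001,"ty":0,"tz":0.028,"spin":0},{"tx":0,"ty":0,"tz":0.028,"spin":0},{"tx":0,"ty":0,"tz":0.028,"spin":0},{"tx":0,"ty":0,"tz":0.02,"spin":0},{"tx":0,"ty":0,"tz":0,"spin":0}]' 60|grep pos
python3 - <<'E'
from h import *
tilt();block('wrist');go(.558,.2502,.02,2.819)
E
```

```text
position: [0.5588, 0.2502, 0.0623]
t 36.00 [0.559 0.25  0.062] z [ 0.0228  0.0052 -0.9997] yaw 2.8174 [ 0.309  0.543  1.659 -0.002  0.917 -0.936]
wrist c [0.5564 0.2507] size [ 47.9 101.2] fill 0.94 long yaw -0.321 tin -15.6 18.9 tin corners [(np.float64(-29.0), np.float64(73.0)), (np.float64(-49.0), np.float64(-26.0)), (np.float64(-3.0), np.float64(-36.0)), (np.float64(18.0), np.float64(63.0))]
wrist c [0.6537 0.3519] size [64.7 86.7] fill 0.44 long yaw -1.568 tin 95.9 -66.5 tin corners [(np.float64(135.0), np.float64(-29.0)), (np.float64(49.0), np.float64(-39.0)), (np.float64(56.0), np.float64(-104.0)), (np.float64(143.0), np.float64(-94.0))]
wrist c [0.7132 0.3692] size [51.1 33.7] fill 0.70 long yaw 1.279 tin 119.7 -123.7 tin corners [(np.float64(98.0), np.float64(-103.0)), (np.float64(92.0), np.float64(-136.0)), (np.float64(142.0), np.float64(-145.0)), (np.float64(148.0), np.float64(-112.0))]
t 36.05 pos [0.5594 0.2504 0.0632] yaw 2.8173 now: [ 0.0044 -0.0024  0.0864] after turn: [ 0.0025 -0.0013  0.0865] spin -0.0016 F [-0.9 -0.7  0.3] w 0.0597
```

```bash

python3 -m crank '[{"tx":0.001,"ty":-0.001,"tz":0.012,"spin":0},{"tx":0.001,"ty":0,"tz":0.012,"spin":0},{"tx":0.001,"ty":0,"tz":0.012,"spin":0},{"tx":0,"ty":0,"tz":0.01,"spin":0},{"tx":0,"ty":0,"tz":0.006,"spin":0},{"tx":0,"ty":0,"tz":0,"spin":0},{"tx":0,"ty":0,"tz":0,"spin":0},{"tx":0,"ty":0,"tz":0,"spin":0}]' 60
python3 -m crank '[{"tx":0,"ty":0,"tz":0.008,"spin":0},{"tx":0,"ty":0,"tz":0.008,"spin":0},{"tx":0,"ty":0,"tz":0.008,"spin":0},{"tx":0,"ty":0,"tz":0.006,"spin":0},{"tx":0,"ty":0,"tz":0.003,"spin":0},{"tx":0,"ty":0,"tz":0,"spin":0},{"tx":0,"ty":0,"tz":0,"spin":0},{"tx":0,"ty":0,"tz":0,"spin":0}]' 60
python3 -c "
from h import *
tilt();go(.558,.2502,.02,2.819)"
```

```text
t: 36.85
position: [0.5592, 0.2509, 0.0383]
ee_rot: [0.503, 3.076, 0.016]
wrist_force: [0.5, 0.1, -0.0]
width: 0.06
gripper_force: 0.0
t: 37.65
position: [0.5595, 0.251, 0.0218]
ee_rot: [0.503, 3.076, 0.016]
wrist_force: [0.0, -1.0, 0.6]
width: 0.0602
gripper_force: 0.0
t 37.65 [0.56  0.251 0.022] z [ 0.0259  0.0062 -0.9996] yaw 2.8174 [ 0.31   0.599  1.684 -0.003  0.832 -0.935]
t 37.65 pos [0.5595 0.251  0.0218] yaw 2.8174 now: [ 0.0025 -0.0025  0.0034] after turn: [ 0.0024 -0.0024  0.0035] spin -0.0016 F [ 0.  -1.   0.6] w 0.0602
```

```bash

python3 -m crank '[{"tx":0,"ty":0,"tz":0.001,"spin":0},{"tx":0,"ty":0,"tz":0,"spin":0},{"tx":0,"ty":0,"tz":0,"spin":0},{"tx":0,"ty":0,"tz":0,"spin":0},{"tx":0,"ty":0,"tz":0,"spin":0},{"tx":0,"ty":0,"tz":0,"spin":0},{"tx":0,"ty":0,"tz":0,"spin":0},{"tx":0,"ty":0,"tz":0,"spin":0}]' 52
python3 -m crank '[{"tx":0,"ty":0,"tz":0,"spin":0},{"tx":0,"ty":0,"tz":0,"spin":0},{"tx":0,"ty":0,"tz":0,"spin":0},{"tx":0,"ty":0,"tz":0,"spin":0},{"tx":0,"ty":0,"tz":0,"spin":0},{"tx":0,"ty":0,"tz":0,"spin":0},{"tx":0,"ty":0,"tz":0,"spin":0},{"tx":0,"ty":0,"tz":0,"spin":0}]' 46
```

```text
t: 38.45
position: [0.5594, 0.2508, 0.0211]
ee_rot: [0.503, 3.076, 0.016]
wrist_force: [-0.4, -2.2, 1.0]
width: 0.0522
gripper_force: 0.7
t: 39.25
position: [0.5594, 0.2509, 0.0211]
ee_rot: [0.503, 3.076, 0.016]
wrist_force: [-0.4, -0.9, 1.0]
width: 0.0496
gripper_force: 30.0
```

```bash

python3 -m crank '[{"tx":0,"ty":0,"tz":-0.006,"spin":0},{"tx":0,"ty":0,"tz":-0.016,"spin":0},{"tx":0,"ty":0,"tz":-0.03,"spin":0},{"tx":0,"ty":0,"tz":-0.04,"spin":0},{"tx":0,"ty":0,"tz":-0.04,"spin":0},{"tx":0,"ty":0,"tz":-0.04,"spin":0},{"tx":0,"ty":0,"tz":-0.03,"spin":0},{"tx":0,"ty":0,"tz":-0.02,"spin":0}]' 46
python3 - <<'E'
from h import *
tilt();go(.5435,-.3613,.10,2.8174)
E
```

```text
t: 40.05
position: [0.5574, 0.2506, 0.1348]
ee_rot: [0.502, 3.074, 0.018]
wrist_force: [0.1, 0.1, -1.3]
width: 0.0499
gripper_force: 30.0
t 40.05 [0.557 0.251 0.135] z [ 0.0286  0.0072 -0.9996] yaw 2.8174 [ 0.311  0.448  1.607 -0.002  1.057 -0.935]
t 40.05 pos [0.5574 0.2506 0.1348] yaw 2.8174 now: [-0.3616 -1.17    0.0599] after turn: [-0.3634 -1.1689  0.0695] spin -0.0000 F [ 0.1  0.1 -1.3] w 0.0499
```

```bash

python3 -m crank '[{"tx":-0.008,"ty":-0.026,"tz":0.0,"spin":0},{"tx":-0.016,"ty":-0.052,"tz":0.0,"spin":0},{"tx":-0.024,"ty":-0.078,"tz":0.004,"spin":0},{"tx":-0.024,"ty":-0.078,"tz":0.004,"spin":0},{"tx":-0.024,"ty":-0.078,"tz":0.004,"spin":0},{"tx":-0.024,"ty":-0.078,"tz":0.004,"spin":0},{"tx":-0.024,"ty":-0.078,"tz":0.004,"spin":0},{"tx":-0.024,"ty":-0.078,"tz":0.004,"spin":0}]' 46
python3 -m crank '[{"tx":-0.024,"ty":-0.078,"tz":0.004,"spin":0},{"tx":-0.024,"ty":-0.078,"tz":0.004,"spin":0},{"tx":-0.024,"ty":-0.078,"tz":0.004,"spin":0},{"tx":-0.024,"ty":-0.078,"tz":0.004,"spin":0},{"tx":-0.024,"ty":-0.078,"tz":0.004,"spin":0},{"tx":-0.024,"ty":-0.078,"tz":0.004,"spin":0},{"tx":-0.024,"ty":-0.078,"tz":0.004,"spin":0},{"tx":-0.016,"ty":-0.052,"tz":0,"spin":0}]' 46
python3 - <<'E'
from h import *
tilt();go(.5435,-.3613,.06,2.8174)
P=arm.camera_params('wrist');im=arm.grab_frame('wrist')[:,:,::-1];cv2.imwrite('pics/w8.png',im)
hsv=cv2.cvtColor(im,cv2.COLOR_BGR2HSV)
for X in([.636,-.42],[.5939,-.2638],[.444,-.3024],[.4803,-.4572]):
    q=P['R']@np.array([*X,.018])+P['t'];th=np.arctan2(np.hypot(q[0],q[1]),q[2]);r=P['fx']*th/np.hypot(q[0],q[1]);print('pred px',P['cx']+r*q[0],P['cy']+r*q[1])
E
```

```text
t: 40.85
position: [0.5483, -0.0375, 0.1175]
ee_rot: [0.503, 3.078, 0.016]
wrist_force: [0.0, -0.9, -0.9]
width: 0.0496
gripper_force: 30.0
t: 41.65
position: [0.5403, -0.3511, 0.101]
ee_rot: [0.506, 3.077, 0.015]
wrist_force: [0.2, 0.7, -0.8]
width: 0.0497
gripper_force: 30.0
t 41.65 [ 0.54  -0.351  0.101] z [ 0.0244  0.006  -0.9997] yaw 2.8158 [-0.696  0.534  1.549  0.023  1.044 -1.952]
t 41.65 pos [ 0.5403 -0.3511  0.101 ] yaw 2.8158 now: [-0.0109 -0.0183  0.0819] after turn: [-0.0126 -0.0173  0.0819] spin -0.0016 F [ 0.2  0.7 -0.8] w 0.0497
pred px 285.71455750151625 312.10777367487617
pred px 431.16185350282205 228.3005071102282
pred px 339.64308348223506 73.66303810730875
pred px 181.85374793955114 180.68593968655873
```

```bash

python3 -m crank '[{"tx":-0.006,"ty":-0.008,"tz":0.01,"spin":0},{"tx":-0.006,"ty":-0.01,"tz":0.02,"spin":0},{"tx":0,"ty":0,"tz":0.025,"spin":0},{"tx":0,"ty":0,"tz":0.025,"spin":0},{"tx":0,"ty":0,"tz":0.02,"spin":0},{"tx":0,"ty":0,"tz":0.012,"spin":0},{"tx":0,"ty":0,"tz":0,"spin":0},{"tx":0,"ty":0,"tz":0,"spin":0}]' 46
python3 -m crank '[{"tx":0,"ty":0,"tz":0.004,"spin":0},{"tx":0,"ty":0,"tz":0.003,"spin":0},{"tx":0,"ty":0,"tz":0.002,"spin":0},{"tx":0,"ty":0,"tz":0,"spin":0},{"tx":0,"ty":0,"tz":0,"spin":0},{"tx":0,"ty":0,"tz":0,"spin":0},{"tx":0,"ty":0,"tz":0,"spin":0},{"tx":0,"ty":0,"tz":0,"spin":0}]' 46
python3 -c "
from h import *
tilt();go(.5435,-.3613,.0355,2.8174)"
```

```text
t: 42.5
position: [0.5464, -0.3578, 0.0461]
ee_rot: [0.502, 3.077, 0.016]
wrist_force: [0.1, -0.4, -0.9]
width: 0.0497
gripper_force: 30.0
t: 43.3
position: [0.5463, -0.358, 0.0416]
ee_rot: [0.503, 3.076, 0.016]
wrist_force: [-0.2, 0.4, -1.1]
width: 0.0499
gripper_force: 30.0
t 43.30 [ 0.546 -0.358  0.042] z [ 0.0256  0.0061 -0.9997] yaw 2.8173 [-0.698  0.617  1.57   0.026  0.939 -1.96 ]
t 43.30 pos [ 0.5463 -0.358   0.0416] yaw 2.8173 now: [ 0.0035 -0.0083  0.012 ] after turn: [ 0.0032 -0.0081  0.0122] spin -0.0001 F [-0.2  0.4 -1.1] w 0.0499
```

```bash

python3 -m crank '[{"tx":0.001,"ty":-0.003,"tz":0.003,"spin":0},{"tx":0.001,"ty":-0.003,"tz":0.003,"spin":0},{"tx":0,"ty":0,"tz":0.002,"spin":0},{"tx":0,"ty":0,"tz":0.001,"spin":0},{"tx":0,"ty":0,"tz":0.001,"spin":0},{"tx":0,"ty":0,"tz":0,"spin":0},{"tx":0,"ty":0,"tz":0,"spin":0},{"tx":0,"ty":0,"tz":0,"spin":0}]' 46
python3 -m crank '[{"tx":0,"ty":0,"tz":0.001,"spin":0},{"tx":0,"ty":0,"tz":0,"spin":0},{"tx":0,"ty":0,"tz":0.001,"spin":0},{"tx":0,"ty":0,"tz":0,"spin":0},{"tx":0,"ty":0,"tz":0,"spin":0},{"tx":0,"ty":0,"tz":0,"spin":0},{"tx":0,"ty":0,"tz":0,"spin":0},{"tx":0,"ty":0,"tz":0,"spin":0}]' 46
```

```text
t: 44.1
position: [0.5446, -0.3605, 0.0365]
ee_rot: [0.503, 3.076, 0.016]
wrist_force: [0.1, -0.1, -0.9]
width: 0.0496
gripper_force: 30.0
t: 44.9
position: [0.5446, -0.3604, 0.0355]
ee_rot: [0.503, 3.076, 0.016]
wrist_force: [-0.4, -0.2, -0.4]
width: 0.0499
gripper_force: 30.0
```

```bash

python3 -m crank '[{"tx":0,"ty":0,"tz":0.001,"spin":0},{"tx":0,"ty":0,"tz":0,"spin":0},{"tx":0,"ty":0,"tz":0,"spin":0},{"tx":0,"ty":0,"tz":0,"spin":0},{"tx":0,"ty":0,"tz":0,"spin":0},{"tx":0,"ty":0,"tz":0,"spin":0},{"tx":0,"ty":0,"tz":0,"spin":0},{"tx":0,"ty":0,"tz":0,"spin":0}]' 46
```

```text
t: 45.7
position: [0.5447, -0.3605, 0.0352]
ee_rot: [0.503, 3.076, 0.016]
wrist_force: [-0.1, 1.6, 2.5]
width: 0.0497
gripper_force: 30.0
```

```bash

python3 -m crank '[{"tx":0,"ty":0,"tz":0,"spin":0},{"tx":0,"ty":0,"tz":0,"spin":0},{"tx":0,"ty":0,"tz":0,"spin":0},{"tx":0,"ty":0,"tz":0,"spin":0},{"tx":0,"ty":0,"tz":-0.01,"spin":0},{"tx":0,"ty":0,"tz":-0.03,"spin":0},{"tx":0,"ty":0,"tz":-0.06,"spin":0},{"tx":0,"ty":0,"tz":-0.06,"spin":0}]' 62
python3 -m crank '[{"tx":0.05,"ty":0,"tz":-0.06,"spin":0},{"tx":0.08,"ty":0.0,"tz":-0.06,"spin":0},{"tx":0.08,"ty":0.04,"tz":-0.03,"spin":0},{"tx":0.03,"ty":0.08,"tz":0,"spin":0},{"tx":0,"ty":0.08,"tz":0,"spin":0},{"tx":0,"ty":0.08,"tz":0,"spin":0},{"tx":0,"ty":0.08,"tz":0,"spin":0},{"tx":0,"ty":0,"tz":0,"spin":0}]' 62|grep pos
python3 - <<'E'
from h import *
tilt()
for n in('top','scene'):
    im=arm.grab_frame(n)[:,:,::-1];cv2.imwrite(f'pics/{n}9.png',im)
    x,y,w,h=(440,150,90,90) if n=='top' else (128,195,85,75)
    k=np.full_like(im,255);k[y:y+h,x:x+w]=im[y:y+h,x:x+w];block(n,.05,im=k)
    ho=cv2.cvtColor(cv2.imread(f'pics/{n}0.png'),cv2.COLOR_BGR2GRAY).astype(int);g=cv2.cvtColor(im,cv2.COLOR_BGR2GRAY).astype(int)
    for nm,(x,y,w,h) in {'knife':(325,210,90,30)}.items() if n=='top' else {'knife':(240,190,75,28)}.items(): print(nm,'mean change',abs(ho-g)[y:y+h,x:x+w].mean())
E
```

```text
t: 46.5
position: [0.5423, -0.3608, 0.1165]
ee_rot: [0.503, 3.077, 0.016]
wrist_force: [0.0, -0.2, 0.4]
width: 0.0622
gripper_force: 0.0
position: [0.4851, -0.1487, 0.1913]
t 47.30 [ 0.485 -0.149  0.191] z [ 0.0274  0.0072 -0.9996] yaw 2.8212 [-0.448  0.247  1.765  0.02   1.108 -1.707]
top c [ 0.4602 -0.2733] size [98.7 52.1] fill 0.54 long yaw 1.057 tin -547.0 56.1 tin corners [(np.float64(-582.0), np.float64(99.0)), (np.float64(-603.0), np.float64(51.0)), (np.float64(-512.0), np.float64(13.0)), (np.float64(-491.0), np.float64(61.0))]
top c [ 0.5718 -0.3655] size [54.  44.4] fill 0.84 long yaw 1.248 tin -626.2 -65.1 tin corners [(np.float64(-648.0), np.float64(-38.0)), (np.float64(-657.0), np.float64(-81.0)), (np.float64(-604.0), np.float64(-92.0)), (np.float64(-595.0), np.float64(-49.0))]
knife mean change 15.807407407407407
scene c [ 0.5583 -0.3581] size [ 59.2 112.4] fill 0.90 long yaw -0.322 tin -620.3 -50.9 tin corners [(np.float64(-638.0), np.float64(10.0)), (np.float64(-661.0), np.float64(-100.0)), (np.float64(-603.0), np.float64(-112.0)), (np.float64(-580.0), np.float64(-2.0))]
knife mean change 7.984761904761905
```

```bash

python3 -m crank '[{"tx":0,"ty":0.08,"tz":0,"spin":0},{"tx":0,"ty":0.08,"tz":0,"spin":0},{"tx":0,"ty":0.08,"tz":0,"spin":0},{"tx":0,"ty":0.08,"tz":0,"spin":0},{"tx":0,"ty":0.08,"tz":0,"spin":0},{"tx":0,"ty":0.08,"tz":0,"spin":0},{"tx":0,"ty":0.08,"tz":0,"spin":0},{"tx":0,"ty":0,"tz":0,"spin":0}]' 62|grep pos
python3 - <<'E'
from h import *
tilt()
for n in('top','scene'):
    im=arm.grab_frame(n)[:,:,::-1];cv2.imwrite(f'pics/{n}10.png',im)
    x,y,w,h=(440,150,90,90) if n=='top' else (128,195,85,75)
    k=np.full_like(im,255);k[y:y+h,x:x+w]=im[y:y+h,x:x+w];block(n,.05,im=k)
    # brass ferrule of the knife
    hsv=cv2.cvtColor(im,cv2.COLOR_BGR2HSV)
    for f in (im,cv2.imread(f'pics/{n}0.png')):
        q=cv2.cvtColor(f,cv2.COLOR_BGR2HSV);m=((q[...,0]>17)&(q[...,0]<28)&(q[...,1]>150)&(q[...,2]>150)).astype(np.uint8)
        _,_,st,ce=cv2.connectedComponentsWithStats(m);print(n,'ferrule',[(c.round(1),s[4],plane(n,*c,.012)[:2].round(4)) for c,s in zip(ce[1:],st[1:]) if s[4]>12])
# lid: dark inner face in the top view compared with the earlier view
a=cv2.imread('pics/t5.png').astype(int);b=cv2.imread('pics/top10.png').astype(int);print('lid area change',abs(a-b)[125:205,180:215].mean())
E
```

```text
position: [0.5755, 0.1153, 0.1944]
t 48.20 [0.576 0.115 0.194] z [ 0.0281  0.0075 -0.9996] yaw 2.8192 [ 0.077  0.352  1.598  0.006  1.163 -1.174]
top c [ 0.5456 -0.356 ] size [54.1 99.8] fill 0.92 long yaw -0.322 tin -619.6 -38.0 tin corners [(np.float64(-636.0), np.float64(16.0)), (np.float64(-657.0), np.float64(-81.0)), (np.float64(-604.0), np.float64(-92.0)), (np.float64(-583.0), np.float64(5.0))]
top ferrule [(array([361.9, 221.6]), np.int32(39), array([ 0.4664, -0.0446])), (array([ 89.8, 341.3]), np.int32(164), array([0.1477, 0.6477]))]
top ferrule [(array([363.1, 222.4]), np.int32(39), array([ 0.4643, -0.0475]))]
scene c [ 0.5585 -0.3576] size [ 59.7 112.8] fill 0.90 long yaw -0.310 tin -619.8 -51.0 tin corners [(np.float64(-638.0), np.float64(10.0)), (np.float64(-660.0), np.float64(-100.0)), (np.float64(-602.0), np.float64(-112.0)), (np.float64(-579.0), np.float64(-2.0))]
scene ferrule []
scene ferrule []
lid area change 1.8838095238095238
```

```bash
python3 -c "
from workcell import arm
print(arm.job_done())"
```

```text
the job is handed in; nothing more can be done
None
```

I handed the job in, and the last camera images showed the charcoal about 7 mm or less from the middle of the far pale board, the lid still open at roughly 1.85 rad, and the knife on the bench within about 4 mm of where it started; the charcoal was gripped at 30 N a side because the interface fixes it there, and I did not measure the bystanders at the end.

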